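# Clear, load and lock the engine-rebuild kit tray

## Task

Slide the tray's hold-down bar all the way to its parking stop at the far end, put the two worn brass spacers left lying in the tray into the grey scrap box, and lay every tool and bracket that is on the bench flat in the pocket made to its outline, with its wide head in the pocket's wide end. When all of them are in place, slide the bar back and leave it at the white marks on the rails, over the middle of the pockets. Leave the bottle and the pulley alone.

Things in the scene. Friction and masses are not known exactly. Their poses are not given: they have to be found in the camera images.
- bar (a joint): aluminium hold-down bar across the tray, 24 mm wide, 36 to 46 mm above the bench, sliding on the tray's side rails. Value in m: 0 = parked at the far stop, clear of all pockets; grows towards the robot (the pockets' -x); 0.130 = in line with the white marks on the rails, over the pockets' middle; 0.170 = near stop. Friction 1.5 N; it stays where it is left.
- bar_grip (a point): centre of the black upright block in the middle of the bar, by which it is slid: 28 mm along the track (x), 22 mm across (y), from 46 to 81 mm above the bench. Axes as the pockets'. The side rails, 34 mm high, begin 135 mm left and right of the middle pocket's centre. When the bar stands at the marks this point is straight above pocket_spanner, and parked it is 130 mm further along +x.
- pocket_brush (a point): centre of the floor (5 mm above the bench) of the brush's pocket, no. 1 of 5 from the right (-y) of the fixed grey kit tray, 50 mm apart. x = along the tray, away from the robot; y = left; z = up; tray turned up to 0.2 rad. Pocket 192 mm long, walls 12 mm high, none within 36 mm of the middle (finger channel); 46 mm wide at its far (+x) end, 30 mm at its near end.
- pocket_scraper (a point): centre of the floor (5 mm above the bench) of the scraper's pocket, no. 2 of 5 from the right (-y) of the fixed grey kit tray, 50 mm apart. x = along the tray, away from the robot; y = left; z = up; tray turned up to 0.2 rad. Pocket 182 mm long, walls 12 mm high, none within 36 mm of the middle (finger channel); 46 mm wide at its near (-x) end, 28 mm at its far end.
- pocket_spanner (a point): centre of the floor (5 mm above the bench) of the spanner's pocket, no. 3 of 5 from the right (-y) of the fixed grey kit tray, 50 mm apart. x = along the tray, away from the robot; y = left; z = up; tray turned up to 0.2 rad. Pocket 162 mm long, walls 12 mm high, none within 36 mm of the middle (finger channel); 46 mm wide at its far (+x) end, 26 mm at its near end.
- pocket_tee (a point): centre of the floor (5 mm above the bench) of the T bracket's pocket, no. 4 of 5 from the right (-y) of the fixed grey kit tray, 50 mm apart. x = along the tray, away from the robot; y = left; z = up; tray turned up to 0.2 rad. Pocket 152 mm long, walls 12 mm high, none within 36 mm of the middle (finger channel); 46 mm wide at its near (-x) end, 34 mm at its far end.
- pocket_strap (a point): centre of the floor (5 mm above the bench) of the straight strap's pocket, no. 5 of 5 from the right (-y) of the fixed grey kit tray, 50 mm apart. x = along the tray, away from the robot; y = left; z = up; tray turned up to 0.2 rad. Pocket 132 mm long, walls 12 mm high, none within 36 mm of the middle (finger channel); 34 mm wide at both ends.
- brush_mid (a point): middle (half-way along and up) of the parts brush: 180 mm long, wooden round handle 20 mm thick, head (steel ferrule and grey bristles) 36 mm wide and 20 mm high at its +x end. x = along it towards the head, z = up as it lies, 10 mm above what it lies on. 80 g.
- brush_head (a point): middle of the brush's head, 72 mm from brush_mid along its +x
- scraper_mid (a point): middle of the gasket scraper, at the height of its handle's axis: 170 mm long, black round handle 18 mm thick from its -x end to 15 mm beyond this point, then a thin steel blade 38 mm wide and 4 mm thick at its +x end. x = towards the blade; this point is 9 mm above what it lies on. 110 g.
- scraper_head (a point): on the scraper's blade, 65 mm from scraper_mid along its +x
- spanner_mid (a point): middle of the open-ended steel spanner: 150 mm long, shank 16 mm wide, 8 mm thick, forked jaw 34 mm wide at its +x end. x = towards the jaw; this point is 4 mm above what it lies on. 140 g.
- spanner_head (a point): on the spanner's jaw, 55 mm from spanner_mid along its +x
- tee_mid (a point): middle of the flat T-shaped grey bracket: 140 mm long, leg 24 mm wide, 8 mm thick, with a crossbar 38 mm wide and 20 mm long at its +x end. x = towards the crossbar; this point is 4 mm above what it lies on. 150 g.
- tee_head (a point): middle of the T bracket's crossbar, 60 mm from tee_mid along its +x
- strap_mid (a point): middle of the straight flat grey strap bracket with four holes: 120 mm long (x), 24 mm wide, 8 mm thick, both ends alike (may lie either way round). This point is 4 mm above what it lies on. 130 g.
- spacer_a_mid (a point): middle of a worn brass spacer: square bar 50 mm long (its x), 16 mm wide and high, lying in the tray's finger channel, right half of the tray, roughly along the pockets. 70 g.
- spacer_b_mid (a point): middle of the second, equal spacer, in the left half of the tray's finger channel
- scrap_in (a point): centre of the inner floor (5 mm above the bench) of the fixed grey open scrap box at the near left: 110 x 110 mm inside, walls 5 mm thick, top edge 45 mm above the bench; x and y along its sides
- flask: bystander: blue bottle, 64 mm across, 160 mm high, at the far left; origin at the centre of its underside
- pulley: bystander: dark steel belt pulley lying flat, 110 mm across, 36 mm high, at the right; origin at the centre of its underside

How it is judged:
On the way, in this order (a step that is already met when the one before it is completed fails the run):
1. the hold-down bar is parked at the far stop (within 8 mm) (value of joint bar below 0.008 m), for 0.2 s.
2. every tool and bracket present lies flat in its own pocket, head in the wide end, and both spacers are in the scrap box (x of brush_mid in the frame of pocket_brush between -0.01 and 0.01 m and y of brush_mid in the frame of pocket_brush between -0.008 and 0.008 m and z of brush_mid in the frame of pocket_brush below 0.014 m and angle between the z axis of brush_mid and the z axis of pocket_brush, either way round below 0.1 rad and angle between the x axis of brush_mid and the x axis of pocket_brush, either way round below 0.15 rad and x of brush_head in the frame of pocket_brush above 0.03 m and x of scraper_mid in the frame of pocket_scraper between -0.01 and 0.01 m and y of scraper_mid in the frame of pocket_scraper between -0.008 and 0.008 m and z of scraper_mid in the frame of pocket_scraper below 0.013 m and angle between the z axis of scraper_mid and the z axis of pocket_scraper, either way round below 0.1 rad and angle between the x axis of scraper_mid and the x axis of pocket_scraper, either way round below 0.15 rad and x of scraper_head in the frame of pocket_scraper below -0.03 m and x of spanner_mid in the frame of pocket_spanner between -0.01 and 0.01 m and y of spanner_mid in the frame of pocket_spanner between -0.008 and 0.008 m and z of spanner_mid in the frame of pocket_spanner below 0.008 m and angle between the z axis of spanner_mid and the z axis of pocket_spanner, either way round below 0.1 rad and angle between the x axis of spanner_mid and the x axis of pocket_spanner, either way round below 0.15 rad and x of spanner_head in the frame of pocket_spanner above 0.03 m and x of tee_mid in the frame of pocket_tee between -0.01 and 0.01 m and y of tee_mid in the frame of pocket_tee between -0.008 and 0.008 m and z of tee_mid in the frame of pocket_tee below 0.008 m and angle between the z axis of tee_mid and the z axis of pocket_tee, either way round below 0.1 rad and angle between the x axis of tee_mid and the x axis of pocket_tee, either way round below 0.15 rad and x of tee_head in the frame of pocket_tee below -0.03 m and x of strap_mid in the frame of pocket_strap between -0.01 and 0.01 m and y of strap_mid in the frame of pocket_strap between -0.008 and 0.008 m and z of strap_mid in the frame of pocket_strap below 0.008 m and angle between the z axis of strap_mid and the z axis of pocket_strap, either way round below 0.1 rad and angle between the x axis of strap_mid and the x axis of pocket_strap, either way round below 0.15 rad and x of spacer_a_mid in the frame of scrap_in between -0.055 and 0.055 m and y of spacer_a_mid in the frame of scrap_in between -0.055 and 0.055 m and z of each of spacer_a_mid, spacer_b_mid in the frame of scrap_in below 0.035 m and x of spacer_b_mid in the frame of scrap_in between -0.055 and 0.055 m and y of spacer_b_mid in the frame of scrap_in between -0.055 and 0.055 m), for 0.2 s.
At the end, for the whole second after the job is handed in: every tool and bracket present lies flat in its own pocket (centre within 10 mm along and 8 mm across, at most 4 mm above rest, tilt under 0.1 rad), its head in the wide end; both spacers are inside the scrap box; the hold-down bar stands within 6 mm of the marks (all of step 2 and value of joint bar between 0.124 and 0.136 m); the robot touches nothing.
It fails at once if the bottle is disturbed (moved more than 30 mm) (distance of flask from where it was at the start of the episode above 0.03 m).
It fails at once if the pulley is disturbed (moved more than 30 mm) (distance of pulley from where it was at the start of the episode above 0.03 m).
Of brush, scraper, spanner, tee, strap only 3 to 5 are there at a start; the rules pass over those that are not, and their reading is None.
At some moment in a run one of brush, scraper, spanner, tee, strap may be knocked a few centimetres aside while the robot is not near it.
Once in a run the grip may slacken for a moment while it holds something.
It also fails if it takes over 210 s, if anything falls off the work surface, if the arm or the gripper's body presses on something with over 40 N, if the wrist force passes 120 N, or if a joint passes its speed limit or range.

## Robot

A 6-joint arm with a two-finger parallel gripper is mounted at the origin on the work surface. World frame = base frame: x ahead of the robot, y to its left, z up, the work surface at z = 0. Lengths are in m, angles in rad, forces in N, time in s.
With the tool pointing down it reaches from about 0.375 to 0.9 m from the base axis. Payload 3.1 kg.
Tool frame: the origin (TCP) lies between the finger pads; the fingertips stand robot.tip_extent ahead of it and the grasp point (between the pads) lies 3 mm ahead of it (robot.tip_extent is the distance from the TCP to the fingertips, in m); z points along the fingers, x is the direction in which the jaws open and shut, and the axes are right-handed (so a half turn about z gives the same grasp; the last joint's range is limited). The gripper opens to 87 mm and grips with 3 to 60 N. Pads are 19 mm wide; open, the fingers measure 117 mm over their backs; the gripper's body (75 mm by 190 mm) begins 51 mm behind the grasp point.
Start: joints at [-1.401, 0.527, 1.433, -0, 1.181, -0.178], TCP at [0.214, -0.587, 0.245] pointing down, gripper open.
Joint ranges: [-3.08, 3.08], [-0.75, 2.2], [0.22, 2.44], [-1.43, 4.57], [0, 2.65], [-2.85, 2.85]. Speed limits (rad/s): [2.79, 2.79, 3.14, 3.14, 3.14, 3.14].

## Interface

Orientations are given as a unit quaternion [x, y, z, w].
In Python, from rig import robot, cams gives the robot as it stands.
- The arm moves only by the tool carry_out, never from a script. Its argument "steps" is a list of rows, each a list of 3 entries, a list of its own where there are three numbers: the shift along the world's x, y, z in cm, then the turn about the world's z in degrees, then the closure, from 0 (fully open) to 1 (shut). In form: [[[dx, dy, dz], spin, fingers], ...]. A call has 1 to 10 rows; each row shifts and turns the pose as measured when the row begins; what a row does not reach is not made up. A row lasts 1/10 s, in which the tool goes at most 50 mm and 8.59 degrees, less where a joint would pass 70% of its speed; a pose out of reach is approached as far as the arm can. A call with a gripper value outside its range is refused whole. The fingers move at their own pace and stop on an object; "squeeze" is the grip in N (left out, the last holds). Time passes only in rows, so rows that do not move let the fingers close. It gives the time, the measured TCP pose, the force and the opening at its end, in the units of the state.
- robot.get_obs(): the state, without advancing time (a new reading comes with each control period).
- cams.camera(name): name is "scene" or "side" or "wrist"; returns a dict with "pixels" (420x560x3 uint8, red, green, blue), "fx", "fy", "cx", "cy" (pixels), "eye" and "rotation" of the camera in the world. Camera axes: x right, y up, looking along -z (the intrinsics and any distortion apply to the point x, -y, -z); pixel columns grow to the right and rows downward; lengths in m; the calibration is good to about 2 mm. The wrist camera is an equidistant fisheye: a pixel r from the principal point sees the ray r / f radians off the axis. A picture is of the moment at which its call begins. There is no depth.
- robot.hand_in(): hands the job in, once; it reports no verdict.
The state is a dict: "time": time; "q": joint angles; "joint_velocities": joint speeds; "joint_torque": joint torques, N m; "position": TCP position; "tool_rot": TCP orientation; "ft_force": force on the tool from outside, world axes, zero at the start; "moment": the same for the moment, N m; "grip_width": finger opening in m.
Only numpy, scipy, OpenCV 4.12 (cv2) and the standard library are available. Lean on these libraries where they do the work, as an engineer would, in place of code of your own. Each camera call takes 0.05 s, during which the arm holds its last target. There are 200 camera calls.

## Working session

There is one attempt and no reset: what is moved stays moved. The work goes in short steps, Python scripts to look and compute and a tool call to move; the robot and the scene stay as the last step left them, time stands still between calls to the robot, and variables do not carry over. Pictures are saved under pics/ and viewed, about 12 in all and at most 16, crops included, and the job is handed in when it is done.

Besides the shell and the picture viewer there is one more tool, called after "Emit:" in YAML: its name, and indented under it one key for each argument. carry_out: Moves the arm, as the interface text tells. Its arguments: {"type":"object","properties":{"steps":{"type":"array"},"squeeze":{"type":"number"}},"required":["steps"]}

```bash
ls; mkdir -p pics; cat > h.py <<'E'
import numpy as np, cv2
from rig import robot, cams
def snap(name,fn=None):
    c=cams.camera(name)
    if fn: cv2.imwrite('pics/'+fn,cv2.cvtColor(np.asarray(c['pixels']),cv2.COLOR_RGB2BGR))
    return c
def ray(c,u,v,fish=False):
    x=(u-c['cx'])/c['fx'];y=(v-c['cy'])/c['fy']
    if fish:
        r=np.hypot(x,y);s=np.sin(r)/r if r>1e-9 else 1
        d=np.array([x*s,-y*s,-np.cos(r)])
    else: d=np.array([x,-y,-1.])
    return np.array(c['rotation']).reshape(3,3)@d
def onz(c,u,v,z,fish=False):
    d=ray(c,u,v,fish);e=np.array(c['eye']);return e+d*(z-e[2])/d[2]
def proj(c,P,fish=False):
    p=np.array(c['rotation']).reshape(3,3).T@(np.array(P)-c['eye']);x,y,z=p[0],-p[1],-p[2]
    if fish:
        r=np.hypot(x,y);t=np.arctan2(r,z);k=t/r if r>1e-9 else 1/z
        return c['cx']+c['fx']*x*k,c['cy']+c['fy']*y*k
    return c['cx']+c['fx']*x/z,c['cy']+c['fy']*y/z
E
python3 - <<'E'
from h import *
for n in('scene','side','wrist'):
    c=snap(n,n+'0.png');print(n,{k:np.round(v,3).tolist() for k,v in c.items() if k!='pixels'})
o=robot.get_obs();print(o,robot.tip_extent)
E
```

```text
pics
scene {'fx': 513.997, 'fy': 513.997, 'cx': 278.879, 'cy': 209.925, 'eye': [1.175, 0.495, 1.337], 'rotation': [0.129, 0.259, 0.868, 0.403]}
side {'fx': 430.597, 'fy': 430.597, 'cx': 277.28, 'cy': 206.512, 'eye': [0.044, 0.605, 0.921], 'rotation': [-0.116, 0.356, 0.884, -0.279]}
wrist {'fx': 325.192, 'fy': 325.192, 'cx': 274.304, 'cy': 215.012, 'eye': [0.285, -0.56, 0.383], 'rotation': [-0.112, 0.08, -0.568, 0.811]}
{'time': 0.15, 'q': array([-1.40048653e+00,  5.28305672e-01,  1.43360779e+00, -1.26997589e-06,
        1.18141536e+00, -1.78507253e-01]), 'joint_velocities': array([-7.99233624e-04, -2.47911607e-03, -4.13121064e-03,  1.86864852e-04,
        7.64933133e-05,  2.32711403e-04]), 'joint_torque': array([ 3.06906713e-04, -4.40430522e+01, -1.76842904e+01,  6.32724585e-02,
        5.52564987e-02, -9.91172465e-05]), 'position': array([ 0.21354807, -0.58682056,  0.24376387]), 'tool_rot': array([ 8.19080516e-01, -5.73677919e-01, -6.11724219e-04, -6.15925548e-04]), 'ft_force': array([-0.62571359, -0.53371628, -0.33242871]), 'moment': array([-0.01149106,  0.02131548, -0.07446416]), 'grip_width': 0.08713435862759336} 0.022
```

Rotation is a quaternion; fix the helper and look.

```bash
sed -i "s/np.array(c\['rotation'\]).reshape(3,3)/R.from_quat(c['rotation']).as_matrix()/; s/^import numpy as np, cv2/import numpy as np, cv2\nfrom scipy.spatial.transform import Rotation as R/" h.py; cat h.py | head -30 | grep matrix
```

```text
return R.from_quat(c['rotation']).as_matrix()@d
    p=R.from_quat(c['rotation']).as_matrix().T@(np.array(P)-c['eye']);x,y,z=p[0],-p[1],-p[2]
```

View pics/scene0.png

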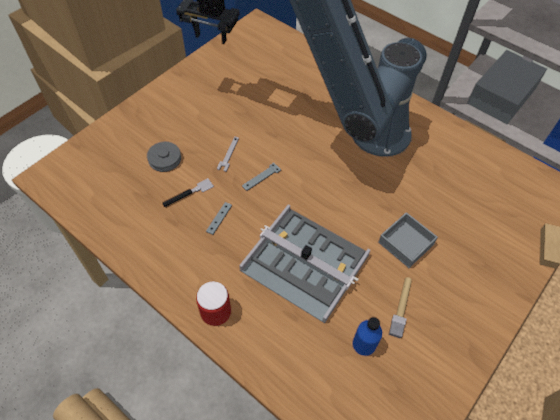

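View pics/side0.png

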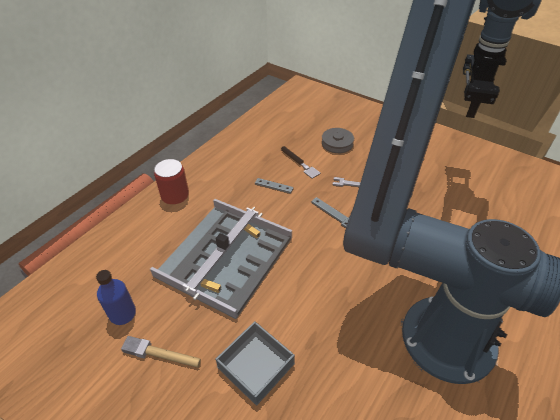

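Scene: tray at about (305,260), scrap box (408,240), spanner (229,154), T bracket (262,177), scraper (188,193), strap (219,218), brush (402,307), pulley (164,156), bottle (367,336), plus a red can (214,303). All five tools are there. I'll enlarge it to pick off points.

```bash
python3 - <<'E'
import cv2
a=cv2.imread('pics/scene0.png')[125:335,140:420]
cv2.imwrite('pics/crop1.png',cv2.resize(a,(798,598),interpolation=cv2.INTER_CUBIC))
E
```

```text
(no output)
```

View pics/crop1.png

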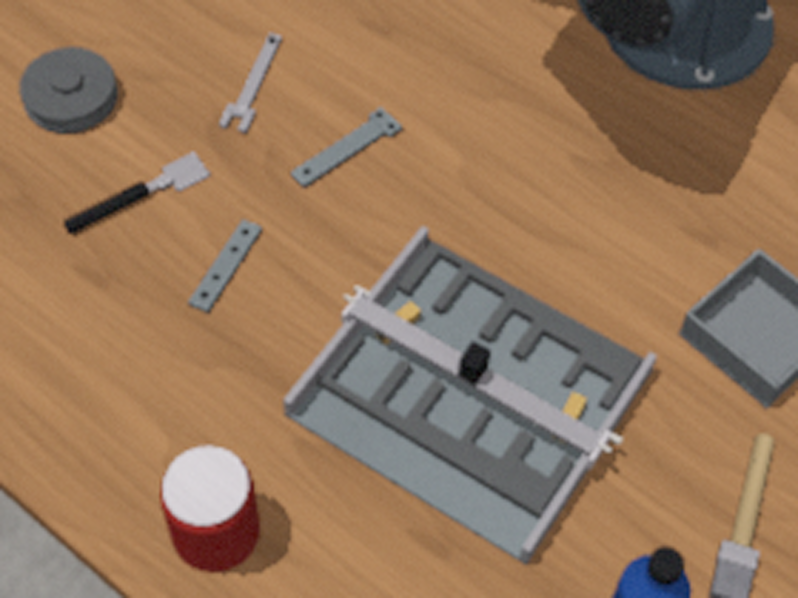

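```bash
python3 - <<'E'
from h import *
c=snap('scene')
g=lambda x,y,z:onz(c,140+x/2.85,125+y/2.848,z)
def seg(n,a,b,z,sa=None):
    A,B=g(*a,z),g(*b,z);d=B-A
    print(n,'mid',np.round((A+B)/2,3)[:2],'A',A[:2].round(3),'head B',B[:2].round(3),'len',round(np.linalg.norm(d),3),'ang',round(np.degrees(np.arctan2(d[1],d[0])),1))
seg('spanner',(276,38),(234,128),.008)
seg('tee',(299,179),(390,118),.008)
seg('scraper',(70,227),(201,166),.006)
seg('strap',(254,226),(198,303),.008)
k=2.85
seg('brush',((409.5-140)*k,(279.5-125)*k),((397-140)*k,(334-125)*k),.012)
seg('railR',(427,234),(291,404),.034)
seg('railL',(652,359),(528,553),.034)
seg('marks',(357,300),(608,442),.036)
seg('barends',(365,305),(595,440),.046)
seg('grip top',(476,350),(474,355),.081)
seg('spacer',(410,307),(386,337),.021)
seg('spacerb',(578,400),(571,412),.021)
seg('box',(692,320),(765,256),.045)
seg('box',(770,400),(765,256),.045)
print('pulley',g(69,80,.036),'box centre',onz(c,408,240,.03))
print(onz(c,367,340,.06))
E
```

```text
spanner mid [ 0.417 -0.327] A [ 0.351 -0.355] head B [ 0.483 -0.299] len 0.144 ang 23.0
tee mid [ 0.422 -0.184] A [ 0.489 -0.194] head B [ 0.356 -0.173] len 0.135 ang 170.9
scraper mid [ 0.622 -0.317] A [ 0.699 -0.342] head B [ 0.546 -0.291] len 0.161 ang 161.7
strap mid [ 0.623 -0.178] A [ 0.568 -0.189] head B [ 0.679 -0.167] len 0.113 ang 11.4
brush mid [0.506 0.411] A [0.426 0.381] head B [0.586 0.441] len 0.171 ang 20.7
railR mid [ 0.59  -0.015] A [ 0.467 -0.028] head B [ 0.713 -0.001] len 0.247 ang 6.1
railL mid [0.561 0.258] A [0.437 0.244] head B [0.685 0.273] len 0.25 ang 6.7
marks mid [0.561 0.117] A [ 0.579 -0.03 ] head B [0.543 0.264] len 0.296 ang 97.0
barends mid [0.569 0.119] A [ 0.583 -0.016] head B [0.555 0.255] len 0.272 ang 96.1
grip top mid [0.571 0.116] A [0.568 0.115] head B [0.573 0.117] len 0.006 ang 19.2
spacer mid [0.565 0.014] A [0.543 0.012] head B [0.587 0.016] len 0.044 ang 5.5
spacerb mid [0.525 0.212] A [0.517 0.211] head B [0.533 0.213] len 0.016 ang 9.5
box mid [0.32  0.259] A [0.378 0.251] head B [0.262 0.266] len 0.117 ang 172.5
box mid [0.334 0.314] A [0.405 0.362] head B [0.262 0.266] len 0.172 ang -146.4
pulley [ 0.57015424 -0.47400068  0.036     ] box centre [0.32831355 0.31012648 0.03      ]
[0.67025968 0.39274351 0.06      ]
```

Emit:
carry_out:
  steps:
    - [[2.2,4.3,1.0],-1.4,0]
    - [[2.2,4.3,1.0],-1.4,0]
    - [[2.2,4.3,1.0],-1.4,0]
    - [[2.2,4.3,1.0],-1.4,0]
    - [[2.2,4.3,1.0],-1.4,0]
    - [[2.2,4.3,1.0],-1.4,0]
    - [[2.2,4.3,1.0],-1.4,0]
    - [[2.2,4.3,1.0],-1.4,0]
    - [[2.2,4.3,1.0],-1.4,0]
    - [[2.2,4.3,1.0],-1.4,0]
  squeeze: 20

```text
time: 1.2
position: [0.4312, -0.1526, 0.3423]
tool_rot: [0.735, -0.678, -0.001, -0.001]
ft_force: [0.7, -0.9, 0.2]
grip_width: 0.0865
```

Emit:
carry_out:
  steps:
    - [[2,4,0.3],0,0]
    - [[0,0,0],0,0]
    - [[0,0,0],0,0]

```text
time: 1.5
position: [0.4536, -0.1053, 0.3472]
tool_rot: [0.738, -0.674, 0.001, -0.002]
ft_force: [-0.2, -0.2, -0.2]
grip_width: 0.0869
```

```bash
python3 - <<'E'
from h import *
c=snap('wrist','w1.png');print(c['eye'],c['rotation'],robot.get_obs()['ft_force'])
E
```

```text
[ 0.52868751 -0.09775237  0.48696239] [-0.09968702  0.09185958 -0.66799691  0.73171337] [ 0.81638386  0.94546225 -0.05528582]
```

View pics/w1.png

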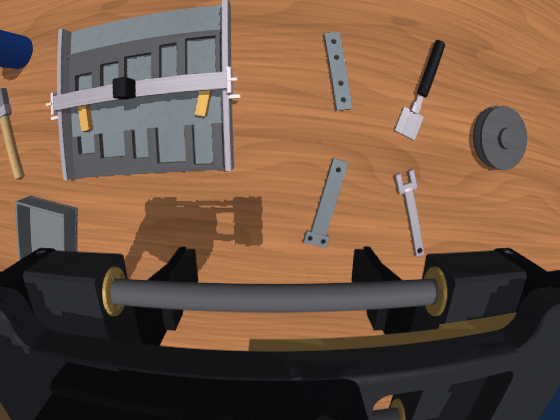

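```bash
cat >> h.py <<'E'
def seg(c,n,a,b,z,fish=True):
    A,B=onz(c,*a,z,fish),onz(c,*b,z,fish);d=B-A
    print(n,'mid',((A+B)/2).round(4)[:2],'A',A[:2].round(3),'B',B[:2].round(3),'len',round(np.linalg.norm(d),3),'ang',round(np.degrees(np.arctan2(d[1],d[0])),1))
E
python3 - <<'E'
from h import *
import pickle
c=snap('wrist')
S=lambda *a:seg(c,*a)
S('spanner',(420,254),(405,173),.008)
S('tee',(340,159),(316,243),.008)
S('scraper',(438,42),(406,136),.006)
S('strap',(345,109),(330,34),.008)
S('railR',(231,168),(225,3),.034)
S('railL',(68,177),(64,31),.034)
S('bar y',(62,103),(229,83),.046)
S('grip',(122,81),(122,81),.081)
S('grip base',(124,99),(124,99),.046)
S('spacerA',(208,93),(200,116),.021)
S('spacerB',(82,106),(87,130),.021)
S('pockets near edge',(78,177),(222,165),.017)
S('pockets far edge',(70,63),(217,34),.017)
S('strap pocket x',(86,158),(83,75),.005)
S('brush pocket x',(208,160),(201,39),.005)
S('mark x L',(52,95),(54,116),.034)
S('mark x R',(233,78),(235,98),.034)
E
python3 - <<'E'
import cv2
a=cv2.imread('pics/w1.png')[0:190,40:250]
cv2.imwrite('pics/w1c.png',cv2.resize(a,None,fx=3.1,fy=3.1,interpolation=cv2.INTER_CUBIC))
E
```

```text
spanner mid [ 0.4153 -0.3349] A [ 0.349 -0.363] B [ 0.482 -0.307] len 0.144 ang 23.0
tee mid [ 0.4231 -0.1888] A [ 0.491 -0.199] B [ 0.356 -0.179] len 0.136 ang 171.5
scraper mid [ 0.6213 -0.3219] A [ 0.703 -0.343] B [ 0.539 -0.301] len 0.169 ang 165.4
strap mid [ 0.6219 -0.182 ] A [ 0.566 -0.198] B [ 0.678 -0.166] len 0.117 ang 16.0
railR mid [ 0.5852 -0.0267] A [ 0.466 -0.042] B [ 0.705 -0.012] len 0.241 ang 7.1
railL mid [0.5576 0.2441] A [0.436 0.232] B [0.679 0.257] len 0.244 ang 5.9
bar y mid [0.5698 0.1025] A [0.556 0.236] B [ 0.583 -0.031] len 0.269 ang -84.2
grip mid [0.5807 0.1094] A [0.581 0.109] B [0.581 0.109] len 0.0 ang 0.0
grip base mid [0.5585 0.1217] A [0.559 0.122] B [0.559 0.122] len 0.0 ang 0.0
spacerA mid [0.5535 0.0061] A [0.57  0.002] B [0.536 0.011] len 0.035 ang 165.0
spacerB mid [0.5316 0.2066] A [0.551 0.213] B [0.512 0.201] len 0.041 ang -163.0
pockets near edge mid [0.4503 0.0981] A [0.434 0.222] B [ 0.467 -0.026] len 0.25 ang -82.5
pockets far edge mid [0.6431 0.1227] A [0.625 0.248] B [ 0.661 -0.002] len 0.252 ang -81.9
strap pocket x mid [0.5346 0.2191] A [0.465 0.212] B [0.604 0.226] len 0.14 ang 5.4
brush pocket x mid [0.5634 0.0109] A [ 0.471 -0.002] B [0.656 0.024] len 0.186 ang 8.0
mark x L mid [0.5539 0.2653] A [0.571 0.269] B [0.536 0.262] len 0.036 ang -169.2
mark x R mid [ 0.5782 -0.0371] A [ 0.592 -0.034] B [ 0.564 -0.04 ] len 0.029 ang -169.4
```

View pics/w1c.png

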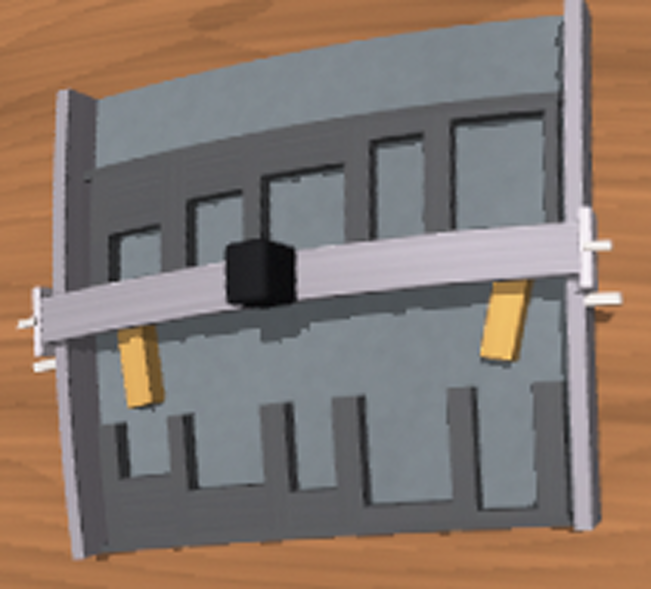

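```bash
python3 - <<'E'
from h import *
c=snap('side','side1.png')
for n,p in dict(LN=(237,310),RN=(291,234),RF=(214,203),LF=(154,270)).items(): print(n,onz(c,*p,.034).round(3))
d=snap('scene'); w=snap('wrist')
seg(c,'brush',(198,363),(125,345),.012,False)
print(onz(c,255,187,.008),onz(c,293,189,.008))
# self test: project measured TCP and tips in wrist & scene
o=robot.get_obs();T=o['position'];Rm=R.from_quat(o['tool_rot']).as_matrix()
print(proj(d,T),[np.round(proj(w,T+Rm@np.array([s*.0435,0,.02]),True),1) for s in(1,-1)],[np.round(proj(d,T+Rm@np.array([s*.0435,0,.02])),1) for s in(1,-1)])
a=cv2.cvtColor(d['pixels'],cv2.COLOR_RGB2BGR)
for s in(1,-1): 
    u,v=proj(d,T+Rm@np.array([s*.0435,0,.02]));cv2.circle(a,(int(u),int(v)),1,(0,0,255),-1)
    u2,v2=proj(w,T+Rm@np.array([s*.0435,0,.02]),True)
u,v=map(int,proj(d,T));b=cv2.resize(a[max(v-50,0):v+50,u-65:u+65],(520,400))
e=cv2.cvtColor(w['pixels'],cv2.COLOR_RGB2BGR)
cv2.imwrite('pics/t.png',b)
E
```

```text
LN [0.427 0.236 0.034]
RN [ 0.453 -0.028  0.034]
RF [0.701 0.002 0.034]
LF [0.669 0.267 0.034]
brush mid [0.5049 0.4082] A [0.424 0.377] B [0.586 0.44 ] len 0.174 ang 21.3
[ 0.66167979 -0.14046134  0.008     ] [ 0.56060541 -0.19992543  0.008     ]
(np.float64(273.64403932858846), np.float64(120.62293911222312)) [array([354.9, 268.7]), array([197.2, 268.8])] [array([260.3, 118.9]), array([287.1, 133.1])]
```

View pics/t.png

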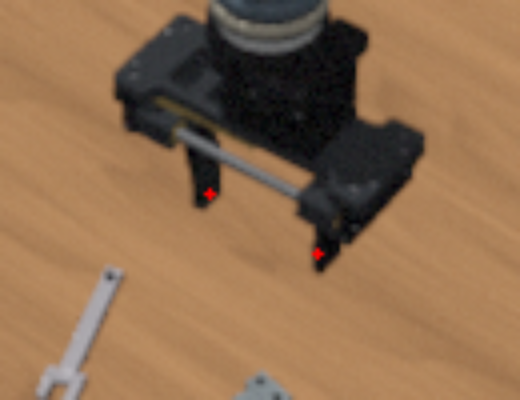

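Scene and side agree; the wrist view is biased by about 1 cm at this range, so I'll use it only close in. Approaching the bar's block.

Emit:
carry_out:
  steps:
    - [[1.7,3.2,-2.8],0.3,0.2]
    - [[1.7,3.2,-2.8],0.3,0.2]
    - [[1.7,3.2,-2.8],0.3,0.2]
    - [[1.7,3.2,-2.8],0.3,0.2]
    - [[1.7,3.2,-2.8],0,0.2]
    - [[1.7,3.2,-2.8],0,0.2]
    - [[1.5,3.2,-2.8],0,0.2]
    - [[0,0,0],0,0.2]
    - [[0,0,0],0,0.2]

```text
time: 2.65
position: [0.5763, 0.1081, 0.1423]
tool_rot: [0.735, -0.679, 0.005, -0.001]
ft_force: [1.1, 0.0, 1.3]
grip_width: 0.0698
```

```bash
python3 - <<'E'
from h import *
w=snap('wrist','w2.png');o=robot.get_obs();T=o['position'];print(T,R.from_quat(o['tool_rot']).as_matrix()[:,0])
for f in ((.571,.119,.081),(.571,.119,.046)): print(proj(w,f,True))
E
```

```text
[0.57590852 0.10781976 0.14241382] [ 0.07821983 -0.9969169   0.00619243]
(np.float64(258.0280351898367), np.float64(249.7087538819206))
(np.float64(259.8974224364408), np.float64(232.9850678171233))
```

View pics/w2.png

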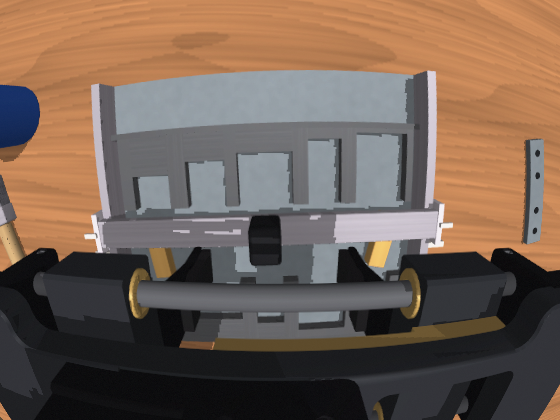

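Emit:
carry_out:
  steps:
    - [[-0.5,0.7,0],0.8,0.2]
    - [[0,0,-3.0],0,0.2]
    - [[0,0,-3.5],0,0.2]
    - [[0,0,0],0,0.2]
    - [[0,0,0],0,0.5]
    - [[0,0,0],0,0.9]
    - [[0,0,0],0,0.9]
    - [[0,0,0],0,0.9]
  squeeze: 10

```text
time: 3.5
position: [0.5752, 0.1087, 0.0892]
tool_rot: [0.736, -0.677, 0.012, -0.007]
ft_force: [-0.2, 0.3, 0.0]
grip_width: 0.0453
```

Emit:
carry_out:
  steps:
    - [[0,0.8,0],0,0.4]
    - [[0,0.6,-1.0],0,0.4]
    - [[0,0,-1.0],0,0.5]
    - [[0,0,-0.5],0,0.9]
    - [[0,0,0],0,0.9]
    - [[0,0,0],0,0.9]
    - [[0,0,0],0,0.9]
    - [[0,0,0],0,0.9]
  squeeze: 10

```text
time: 4.3
position: [0.5808, 0.1244, 0.0686]
tool_rot: [0.736, -0.676, 0.017, -0.012]
ft_force: [-0.7, -2.5, 7.2]
grip_width: 0.0409
```

Emit:
carry_out:
  steps:
    - [[0,0,0.2],0,0.9]
    - [[0,0,0],0,0.9]
    - [[0,0,0],0,0.9]
    - [[0,0,0],0,0.9]
    - [[0,0,0],0,0.9]
    - [[0,0,0],0,0.9]
  squeeze: 10

```text
time: 4.9
position: [0.5825, 0.1153, 0.0689]
tool_rot: [0.738, -0.674, 0.022, -0.007]
ft_force: [-0.4, -1.5, 7.5]
grip_width: 0.0222
```

```bash
python3 - <<'E'
from h import *
w=snap('wrist','w3.png');o=robot.get_obs();print(o['position'],R.from_quat(o['tool_rot']).as_matrix().round(3),o['ft_force'],o['joint_velocities'].round(3),o['q'].round(3),o['grip_width'])
E
```

```text
[0.58249709 0.11527903 0.06889967] [[ 0.091 -0.995  0.042]
 [-0.996 -0.092 -0.019]
 [ 0.023 -0.04  -0.999]] [-0.29730358 -1.3035241   5.38838532] [-0.001  0.001  0.001 -0.003 -0.001 -0.001] [ 0.017  0.721  1.668 -0.03   0.712  1.518] 0.02229569808106091
```

Emit:
carry_out:
  steps:
    - [[0,0,0.3],0,0.9]
    - [[1.5,0.17,0.1],0,0.9]
    - [[2.5,0.28,0],0,0.9]
    - [[2.5,0.28,0],0,0.9]
    - [[2.5,0.28,0],0,0.9]
    - [[2.0,0.22,0],0,0.9]
    - [[1,0.11,0],0,0.9]
    - [[0.5,0.06,0],0,0.9]

```text
time: 5.75
position: [0.6907, 0.1272, 0.0685]
tool_rot: [0.74, -0.673, 0.005, 0.013]
ft_force: [-11.7, -4.3, 16.8]
grip_width: 0.0219
```

Emit:
carry_out:
  steps:
    - [[0.3,0.03,0.3],0,0.9]
    - [[0.5,0.05,0.1],0,0.9]
    - [[0.5,0.05,0],0,0.9]
    - [[0.5,0.05,0],0,0.9]
    - [[0.3,0.03,0],0,0.9]

```text
time: 6.25
position: [0.6917, 0.1273, 0.0684]
tool_rot: [0.74, -0.672, -0.013, 0.033]
ft_force: [-4.3, -2.0, 4.2]
grip_width: 0.022
```

```bash
python3 - <<'E'
from h import *
c=snap('scene','s2.png');o=robot.get_obs();print(o['position'],R.from_quat(o['tool_rot']).as_matrix()[:,2].round(3),o['ft_force'])
a=cv2.imread('pics/s2.png')[190:340,220:420]
cv2.imwrite('pics/s2c.png',cv2.resize(a,None,fx=4,fy=4,interpolation=cv2.INTER_CUBIC))
E
```

```text
[0.6917204  0.12733644 0.06840078] [-0.065 -0.031 -0.997] [-6.52304745 -3.2462448   6.87431853]
```

View pics/s2c.png

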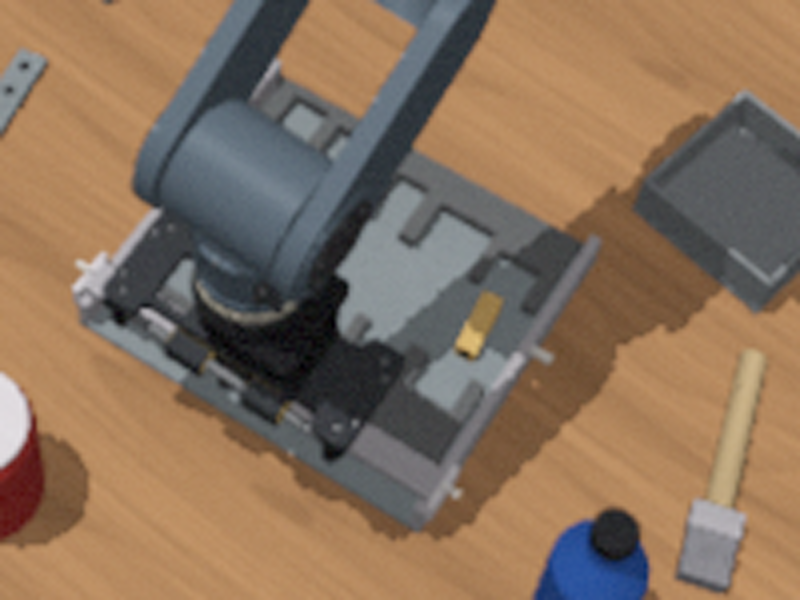

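```bash
python3 - <<'E'
from h import *
c=snap('scene')
A=onz(c,220+540/4,190+355/4,.034);B=onz(c,220+452/4,190+488/4,.038);print(A,B,np.linalg.norm((A-B)[:2]))
E
```

```text
[0.53554436 0.26438752 0.034     ] [0.65671308 0.27703279 0.038     ] 0.12182677245303712
```

Emit:
carry_out:
  steps:
    - [[0,0,0],0,0.5]
    - [[0,0,0],0,0.5]
    - [[0,0,0],0,0.5]
    - [[0,0,0],0,0.5]
    - [[0,0,2],0,0.5]
    - [[0,0,3],0,0.5]
    - [[0,0,0],0,0.5]

```text
time: 7.05
position: [0.693, 0.1285, 0.1176]
tool_rot: [0.74, -0.672, -0.013, 0.032]
ft_force: [0.8, 0.1, 0.3]
grip_width: 0.0433
```

Emit:
carry_out:
  steps:
    - [[0,0,3],0,0.5]
    - [[-4,-0.2,3],0,0.5]
    - [[-4.5,-0.2,2],0,0.5]
    - [[-4.5,-0.2,2],0,0.5]
    - [[-4.5,-0.2,1],0,0.5]
    - [[-4.5,-0.2,0],0,0.5]
    - [[-2,-0.2,0],0,0.5]
    - [[0,0,0],0,0.5]
    - [[0,0,0],0,0.5]

```text
time: 7.95
position: [0.4441, 0.1184, 0.2231]
tool_rot: [0.74, -0.672, -0.015, 0.031]
ft_force: [0.8, -0.5, -0.5]
grip_width: 0.0435
```

```bash
python3 - <<'E'
from h import *
w=snap('wrist','w4.png');o=robot.get_obs();print(o['position'],R.from_quat(o['tool_rot']).as_matrix()[:,2].round(3),o['joint_velocities'].round(3))
c=snap('scene','s3.png')
a=cv2.imread('pics/s3.png')[190:340,220:420]; a=cv2.resize(a,(560,420),interpolation=cv2.INTER_CUBIC)
b=cv2.imread('pics/w4.png')[:300]
cv2.imwrite('pics/v4.png',cv2.resize(b,(800,429)))
cv2.imwrite('pics/s3c.png',a)
E
```

```text
[0.44430288 0.11836869 0.22302466] [-0.065 -0.025 -0.998] [-0.002  0.017 -0.024 -0.004  0.004 -0.   ]
```

View pics/v4.png

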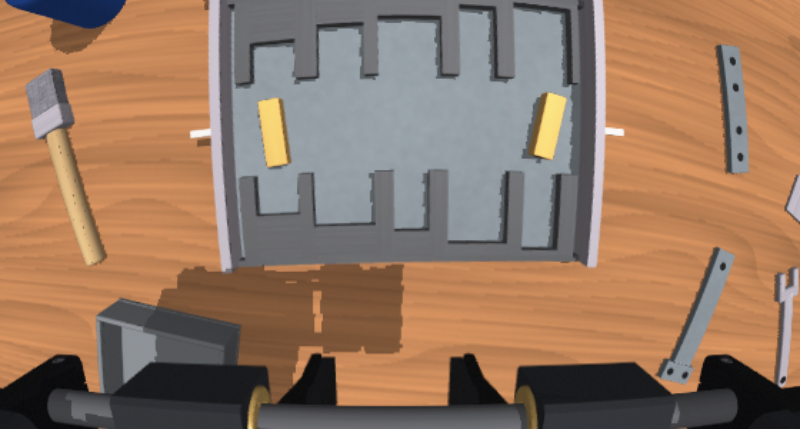

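```bash
python3 - <<'E'
from h import *
w=snap('wrist');s=800/560
P=lambda x,y,z:onz(w,x/s,y/s,z,True)
S=lambda n,a,b,z:seg(w,n,(a[0]/s,a[1]/s),(b[0]/s,b[1]/s),z)
S('marks',(210,133),(604,132),.034)
S('railR',(592,262),(601,5),.034)
S('railL',(226,266),(214,5),.034)
S('floor mid gap strap',(275,78),(272,176),.005)
S('chanL walls tops',(305,77),(304,174),.017)
S('chanR walls tops',(503,77),(514,172),.017)
S('near edge',(240,262),(575,262),.017)
S('strapPocket near/far',(277,212),(272,45),.005)
S('brushPocket near/far',(541,245),(540,8),.005)
c=snap('scene')
for n,cam,f in(('w',w,True),('s',c,False)):
    h=cv2.cvtColor(cam['pixels'],cv2.COLOR_RGB2HSV)
    m=cv2.inRange(h,(18,130,150),(32,255,255))
    for k in cv2.findContours(m,cv2.RETR_EXTERNAL,cv2.CHAIN_APPROX_NONE)[0]:
        if cv2.contourArea(k)>15:
            r=cv2.minAreaRect(k);b=cv2.boxPoints(r)
            e=[(b[i]+b[(i+1)%4])/2 for i in range(4)]
            i=0 if np.linalg.norm(b[0]-b[1])<np.linalg.norm(b[1]-b[2]) else 1
            A,B=onz(cam,*e[i],.021,f),onz(cam,*e[i+2],.021,f);d=B-A
            print(n,np.round(r[0]),((A+B)/2).round(4)[:2],np.linalg.norm(d).round(3),np.degrees(np.arctan2(d[1],d[0])).round(1))
# same for the spacer's grip: block
print(proj(c,[.5355,.2644,.034]))
E
```

```text
marks mid [0.5496 0.1122] A [0.534 0.254] B [ 0.565 -0.029] len 0.285 ang -83.8
railR mid [ 0.5646 -0.0274] A [ 0.466 -0.037] B [ 0.664 -0.018] len 0.199 ang 5.6
railL mid [0.5334 0.2495] A [0.437 0.239] B [0.63 0.26] len 0.195 ang 6.3
floor mid gap strap mid [0.5403 0.2141] A [0.578 0.216] B [0.502 0.212] len 0.076 ang -177.5
chanL walls tops mid [0.542  0.1881] A [0.578 0.191] B [0.506 0.186] len 0.072 ang -175.9
chanR walls tops mid [0.5583 0.0401] A [0.593 0.048] B [0.523 0.032] len 0.072 ang -166.6
near edge mid [0.4481 0.1012] A [0.436 0.233] B [ 0.46  -0.031] len 0.265 ang -84.6
strapPocket near/far mid [0.5395 0.2138] A [0.475 0.207] B [0.604 0.221] len 0.131 ang 6.0
brushPocket near/far mid [0.5636 0.0089] A [ 0.468 -0.003] B [0.659 0.021] len 0.192 ang 7.3
w [176. 287.] [0.3045 0.2254] 0.028 173.7
w [190.  93.] [0.5354 0.2107] 0.049 -167.6
w [384.  89.] [0.5616 0.0103] 0.049 174.1
(np.float64(355.01278141105166), np.float64(278.7416893769801))
```

View pics/s3c.png

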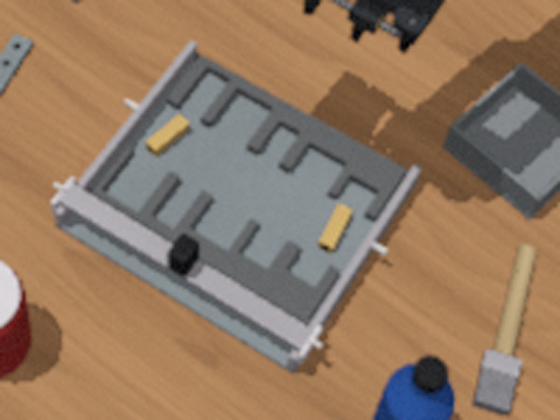

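Emit:
carry_out:
  steps:
    - [[2.3,2.3,-1.5],1.8,0.65]
    - [[2.3,2.3,-1.5],1.8,0.65]
    - [[2.3,2.3,-2],1.8,0.65]
    - [[2.3,2.2,-2],1.6,0.65]
    - [[0,0,-2],0,0.65]
    - [[0,0,0],0,0.65]
    - [[0,0,0],0,0.65]
    - [[0,0,0],0,0.65]

```text
time: 8.95
position: [0.5505, 0.2133, 0.127]
tool_rot: [0.78, -0.625, -0.011, 0.029]
ft_force: [-0.0, -0.0, 0.1]
grip_width: 0.0307
```

Emit:
carry_out:
  steps:
    - [[-0.7,-0.2,-1],0,0.65]
    - [[-0.6,-0.2,-1.5],0,0.65]
    - [[0,0,-2],0,0.65]
    - [[0,0,0],0,0.65]
    - [[0,0,0],0,0.65]

```text
time: 9.45
position: [0.5409, 0.2079, 0.0881]
tool_rot: [0.779, -0.627, -0.007, 0.024]
ft_force: [0.0, -0.0, 0.9]
grip_width: 0.0306
```

```bash
cat >> h.py <<'E'
def near(w,lo,hi,z,amin=100):
    h=cv2.cvtColor(w['pixels'],cv2.COLOR_RGB2HSV);m=cv2.inRange(h,lo,hi)
    for k in cv2.findContours(m,cv2.RETR_EXTERNAL,cv2.CHAIN_APPROX_NONE)[0]:
        if cv2.contourArea(k)>amin:
            P=np.array([onz(w,*p[0],z,True)[:2] for p in k]).astype(np.float32)*1000
            r=cv2.minAreaRect(P);b=cv2.boxPoints(r);d=b[1]-b[0];e=b[2]-b[1]
            if np.linalg.norm(e)>np.linalg.norm(d): d=e
            print('px',k.mean((0,1)).round(),'mid',np.round(r[0],1),'size',np.round(r[1],0),'ang',np.degrees(np.arctan2(d[1],d[0])).round(1))
def st():
    o=robot.get_obs();M=R.from_quat(o['tool_rot']).as_matrix();print('TCP',o['position'].round(4),'yaw',np.degrees(np.arctan2(M[1,0],M[0,0])).round(1),'z',M[:,2].round(3),'F',o['ft_force'].round(1),'w',round(o['grip_width'],4))
E
python3 - <<'E'
from h import *
w=snap('wrist','w5.png');st();near(w,(18,110,110),(35,255,255),.021)
E
```

```text
TCP [0.5408 0.2079 0.0882] yaw -77.6 z [-0.041 -0.029 -0.999] F [-0.1 -0.3  1. ] w 0.0304
px [349. 299.] mid [500.7 140.9] size [43.  5.] ang 16.2
px [201. 297.] mid [480.3 249.8] size [46.  8.] ang 1.4
px [497. 246.] mid [564.5  17.9] size [30. 47.] ang -6.5
px [267. 235.] mid [537.8 212.1] size [53. 15.] ang 11.7
```

Emit:
carry_out:
  steps:
    - [[-0.2,0.4,-1],0,0.65]
    - [[0,0.2,-1.5],0,0.65]
    - [[0,0,-1.5],0,0.65]
    - [[0,0,-1],0,0.65]
    - [[0,0,0],0,0.65]

```text
time: 10.0
position: [0.5406, 0.2152, 0.0373]
tool_rot: [0.779, -0.627, -0.005, 0.022]
ft_force: [0.2, 0.0, -0.3]
grip_width: 0.0303
```

Emit:
carry_out:
  steps:
    - [[0,-0.3,-0.4],0,0.9]
    - [[0,0,0],0,0.95]
    - [[0,0,0],0,0.95]
    - [[0,0,0],0,0.95]
    - [[0,0,0],0,0.95]
    - [[0,0,0],0,0.95]
  squeeze: 25

```text
time: 10.6
position: [0.5413, 0.2122, 0.0336]
tool_rot: [0.779, -0.627, -0.004, 0.021]
ft_force: [0.8, -0.3, 0.1]
grip_width: 0.0153
```

Emit:
carry_out:
  steps:
    - [[0,0,2.5],0,0.95]
    - [[0,0,3.5],0,0.95]
    - [[-1.5,0.7,3],0,0.95]
    - [[-4,1.9,1],0,0.95]
    - [[-4.3,2,0],0,0.95]
    - [[-4.3,2,0],0,0.95]
    - [[-4,1.9,0],0,0.95]
    - [[-1.5,0.8,0],0,0.95]
    - [[0,0,0],0,0.95]
    - [[0,0,0],0,0.95]

```text
time: 11.6
position: [0.3413, 0.3062, 0.1396]
tool_rot: [0.778, -0.628, -0.002, 0.017]
ft_force: [0.5, -0.4, -1.2]
grip_width: 0.0156
```

```bash
python3 - <<'E'
from h import *
w=snap('wrist','w6.png');c=snap('scene','s6.png');st()
a=cv2.imread('pics/w6.png')[200:420];b=cv2.imread('pics/s6.png')[180:330,330:480]
cv2.imwrite('pics/v6.png',np.hstack([cv2.imread('pics/w6.png'),cv2.resize(b,(420,420))])[:, 160:])
E
```

```text
TCP [0.3422 0.306  0.1395] yaw -77.9 z [-0.024 -0.024 -0.999] F [ 0.5  0.9 -0.3] w 0.0157
```

View pics/v6.png

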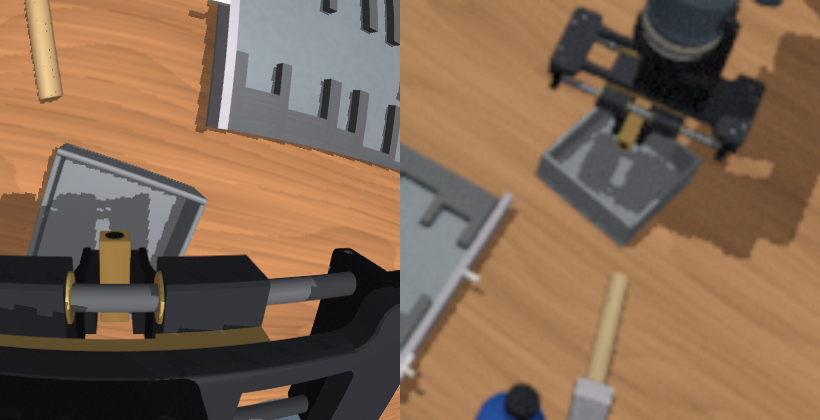

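```bash
python3 - <<'E'
from h import *
w=snap('wrist')
seg(w,'far edge',(223,148),(364,203),.045)
E
```

```text
far edge mid [0.3819 0.2972] A [0.391 0.353] B [0.373 0.242] len 0.113 ang -99.3
```

Emit:
carry_out:
  steps:
    - [[-0.8,0.1,-2],0,0.95]
    - [[-0.6,0,-3],0,0.95]
    - [[0,0,-2.5],0,0.95]
    - [[0,0,0],0,0.9]
    - [[0,0,0],0,0.5]
    - [[0,0,0],0,0.5]
    - [[0,0,0],0,0.5]
    - [[0,0,3],0,0.5]
    - [[0,0,4],0,0.5]
    - [[0,0,2],0,0.6]

```text
time: 12.75
position: [0.3399, 0.3062, 0.1571]
tool_rot: [0.774, -0.633, 0.001, 0.012]
ft_force: [0.5, 0.3, -0.9]
grip_width: 0.04
```

Emit:
carry_out:
  steps:
    - [[2.6,-3.5,0],-2,0.65]
    - [[2.7,-3.7,0],-2.2,0.65]
    - [[2.7,-3.7,0],-2.2,0.65]
    - [[2.7,-3.7,0],-2.2,0.65]
    - [[2.7,-3.7,-0.5],-2.2,0.65]
    - [[2.7,-3.7,-1],-2.2,0.65]
    - [[2.7,-3.7,-1],-2.2,0.65]
    - [[2,-2.5,-1],-2,0.65]
    - [[0,0,-1],0,0.65]
    - [[0,0,0],0,0.65]

```text
time: 13.75
position: [0.5623, 0.0129, 0.1288]
tool_rot: [-0.668, 0.744, -0.013, 0.004]
ft_force: [-0.5, 1.4, -1.1]
grip_width: 0.0302
```

```bash
python3 - <<'E'
from h import *
w=snap('wrist','w7.png');st();near(w,(18,110,110),(35,255,255),.021)
c=snap('scene');h=cv2.inRange(cv2.cvtColor(c['pixels'],cv2.COLOR_RGB2HSV),(18,110,110),(32,255,255))
for k in cv2.findContours(h,cv2.RETR_EXTERNAL,cv2.CHAIN_APPROX_NONE)[0]:
    if cv2.contourArea(k)>12: print(k.mean((0,1)),onz(c,*k.mean((0,1)),.015))
E
```

```text
TCP [0.5632 0.013  0.1296] yaw -96.2 z [ 0.026 -0.016 -1.   ] F [ 0.9 -0.6 -0.9] w 0.0303
px [306. 342.] mid [442.5  -4.4] size [23. 12.] ang 81.7
px [256. 342.] mid [450.3  40.4] size [12. 22.] ang -83.9
px [360. 335.] mid [447.1 -57.3] size [19. 25.] ang -59.6
px [404. 332.] mid [ 442.2 -102.3] size [23. 23.] ang -52.2
px [439. 329.] mid [ 433.  -143.3] size [27. 11.] ang 43.7
px [349. 297.] mid [487.3 -45.3] size [ 5. 51.] ang -2.1
px [201. 298.] mid [502.6  84.1] size [ 7. 51.] ang -9.0
px [278. 222.] mid [563.8   9. ] size [15. 50.] ang -6.4
[405.70967742 242.67741935] [0.33095254 0.3077331  0.015     ]
[279.26666667 237.96666667] [0.56294194 0.01078921 0.015     ]
```

Emit:
carry_out:
  steps:
    - [[0,-0.3,-2],0,0.7]
    - [[0,0,-3],0,0.7]
    - [[0,0,-2.5],0,0.7]
    - [[0,0,0],0,0.7]

```text
time: 14.25
position: [0.562, 0.016, 0.0583]
tool_rot: [-0.672, 0.741, -0.017, 0.006]
ft_force: [0.0, -0.2, 0.0]
grip_width: 0.0262
```

```bash
python3 - <<'E'
from h import *
w=snap('wrist','w8.png');st();near(w,(18,110,110),(35,255,255),.021,300)
E
```

```text
TCP [0.5629 0.016  0.0597] yaw -95.6 z [ 0.034 -0.016 -0.999] F [0.2 0.7 0.3] w 0.0261
px [286. 248.] mid [567.8   8.9] size [15. 45.] ang -6.6
```

Emit:
carry_out:
  steps:
    - [[0,-0.5,0],0,0.7]
    - [[0,-0.2,0],0,0.7]
    - [[0,0,0],0,0.7]

```text
time: 14.6
position: [0.5645, 0.0099, 0.0638]
tool_rot: [-0.673, 0.74, -0.02, 0.009]
ft_force: [-0.6, 0.1, 0.1]
grip_width: 0.026
```

Emit:
carry_out:
  steps:
    - [[0,0,-1],0,0.7]
    - [[0,0,-1.2],0,0.7]
    - [[0,0,-0.6],0,0.7]
    - [[0,0,-0.3],0,0.8]
    - [[0,0,0],0,0.95]
    - [[0,0,0],0,0.95]
    - [[0,0,0],0,0.95]
    - [[0,0,0],0,0.95]
    - [[0,0,0],0,0.95]

```text
time: 15.5
position: [0.5653, 0.0094, 0.0315]
tool_rot: [-0.672, 0.74, -0.021, 0.01]
ft_force: [0.4, -1.4, -0.9]
grip_width: 0.0157
```

Emit:
carry_out:
  steps:
    - [[0,0,2.5],0,0.95]
    - [[0,0,4],0,0.95]
    - [[-1.5,1.8,2.5],1,0.95]
    - [[-3,3.6,0.5],1,0.95]
    - [[-3,3.7,0],1,0.95]
    - [[-3,3.7,0],1,0.95]
    - [[-3,3.7,0],1,0.95]
    - [[-3,3.7,0],1,0.95]
    - [[-3,3.7,0],1,0.95]
    - [[-2,2,0],1,0.95]

```text
time: 16.5
position: [0.3489, 0.272, 0.1316]
tool_rot: [0.72, -0.693, 0.024, -0.017]
ft_force: [-0.3, -0.4, -0.5]
grip_width: 0.0158
```

Emit:
carry_out:
  steps:
    - [[-1.2,1.2,-1.5],0,0.95]
    - [[-1.0,0.6,-3],0,0.95]
    - [[0,0,-2.5],0,0.95]
    - [[0,0,0],0,0.95]
    - [[0,0,0],0,0.95]

```text
time: 17.0
position: [0.3228, 0.2948, 0.0618]
tool_rot: [0.724, -0.69, 0.025, -0.02]
ft_force: [0.2, -0.0, -0.9]
grip_width: 0.0154
```

Emit:
carry_out:
  steps:
    - [[0,0,0],0,0.5]
    - [[0,0,0],0,0.5]
    - [[0,0,0],0,0.5]
    - [[0,0,3],0,0.5]
    - [[0,0,4],2,0.4]
    - [[3,2,2],3,0.3]
    - [[4,2.5,0],3,0.3]
    - [[4,2.5,0],4,0.3]
    - [[4,2.5,0],4,0.3]
    - [[1.5,1,0],2,0.3]

```text
time: 18.0
position: [0.4926, 0.4001, 0.1655]
tool_rot: [0.825, -0.565, 0.024, -0.027]
ft_force: [-0.2, -0.4, -0.3]
grip_width: 0.0608
```

Emit:
carry_out:
  steps:
    - [[0,0,0],0,0.3]
    - [[0,0,0],0,0.3]

```text
time: 18.2
position: [0.495, 0.4006, 0.1666]
tool_rot: [0.824, -0.565, 0.024, -0.029]
ft_force: [-0.4, -0.8, 0.6]
grip_width: 0.061
```

```bash
python3 - <<'E'
from h import *
w=snap('wrist','w9.png');st()
cv2.imwrite('pics/v9.png',cv2.imread('pics/w9.png')[:330])
c=snap('scene');h=cv2.inRange(cv2.cvtColor(c['pixels'],cv2.COLOR_RGB2HSV),(18,110,110),(32,255,255))
for k in cv2.findContours(h,cv2.RETR_EXTERNAL,cv2.CHAIN_APPROX_NONE)[0]:
    if cv2.contourArea(k)>12: print(k.mean((0,1)),onz(c,*k.mean((0,1)),.015))
E
```

```text
TCP [0.4947 0.4004 0.1666] yaw -68.9 z [ 0.072  0.019 -0.997] F [-0.   0.1  0.2] w 0.0611
[406.61111111 239.44444444] [0.31966032 0.30380508 0.015     ]
[400.3  233.45] [0.31416226 0.27806019 0.015     ]
```

View pics/v9.png

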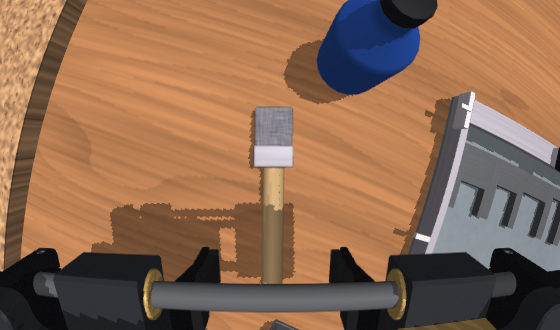

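```bash
python3 - <<'E'
from h import *
w=snap('wrist')
seg(w,'axis',(273,265),(273,170),.016);
A=onz(w,273,107,.018,True);B=onz(w,273,167,.018,True);print(A,B)
d=np.array([np.cos(np.radians(21.1)),np.sin(np.radians(21.1))]);print(A[:2]-d*.09)
E
```

```text
axis mid [0.4951 0.4012] A [0.453 0.385] B [0.538 0.417] len 0.091 ang 21.1
[0.59088507 0.43806036 0.018     ] [0.54020881 0.41851561 0.018     ]
[0.50691925 0.40566064]
```

Emit:
carry_out:
  steps:
    - [[0.4,0.2,-2.5],0,0.3]
    - [[0.4,0.2,-3.5],0,0.3]
    - [[0,0,-3],0,0.3]
    - [[0,0,-1],0,0.3]
    - [[0,0,0],0,0.3]
    - [[0,0,0],0,0.3]

```text
time: 18.95
position: [0.4965, 0.4018, 0.0669]
tool_rot: [0.824, -0.565, 0.024, -0.027]
ft_force: [0.1, 0.2, 0.7]
grip_width: 0.0608
```

Emit:
carry_out:
  steps:
    - [[0.9,0.3,-1],0,0.3]
    - [[0.3,0.1,-1.5],0,0.3]
    - [[0,0,-1],0,0.3]
    - [[0,0,0],0,0.3]

```text
time: 19.35
position: [0.512, 0.4076, 0.0335]
tool_rot: [0.824, -0.565, 0.025, -0.031]
ft_force: [-0.3, 0.7, -0.0]
grip_width: 0.0607
```

Emit:
carry_out:
  steps:
    - [[-0.4,-0.2,-0.4],0,0.3]
    - [[-0.2,0,-0.4],0,0.4]
    - [[0,0,0],0,0.9]
    - [[0,0,0],0,0.95]
    - [[0,0,0],0,0.95]
    - [[0,0,0],0,0.95]
    - [[0,0,0],0,0.95]
    - [[0,0,0],0,0.95]
    - [[0,0,0],0,0.95]
    - [[0,0,0],0,0.95]

```text
time: 20.35
position: [0.5054, 0.4055, 0.0253]
tool_rot: [0.824, -0.565, 0.026, -0.031]
ft_force: [0.5, -0.3, -0.6]
grip_width: 0.019
```

Emit:
carry_out:
  steps:
    - [[0,0,2],0,0.95]
    - [[0,0,4],0,0.95]
    - [[0,0,4],0,0.95]
    - [[0.5,-3,1],-1.8,0.95]
    - [[0.6,-4,0],-1.8,0.95]
    - [[0.6,-4,0],-1.8,0.95]
    - [[0.6,-4,0],-1.8,0.95]
    - [[0.6,-4,0],-1.8,0.95]
    - [[0.6,-4,0],-1.8,0.95]
    - [[0.6,-4,0],-1.8,0.95]

```text
time: 21.35
position: [0.5458, 0.1319, 0.1402]
tool_rot: [0.758, -0.651, 0.03, -0.03]
ft_force: [0.9, 0.2, -0.8]
grip_width: 0.0193
```

Emit:
carry_out:
  steps:
    - [[0.5,-4,0],-1.5,0.95]
    - [[0.5,-3.5,0],0,0.95]
    - [[0,-2,0],0,0.95]
    - [[0,0,0],0,0.95]
    - [[0,0,0],0,0.95]

```text
time: 21.85
position: [0.5573, 0.0272, 0.1408]
tool_rot: [0.746, -0.665, 0.032, -0.03]
ft_force: [-0.4, 0.5, -0.7]
grip_width: 0.0189
```

```bash
python3 - <<'E'
from h import *
w=snap('wrist','w10.png');st()
cv2.imwrite('pics/v10.png',cv2.imread('pics/w10.png')[:340])
E
```

```text
TCP [0.5573 0.0275 0.1408] yaw -83.4 z [ 0.088  0.002 -0.996] F [-0.2 -0.3 -0.8] w 0.0193
```

View pics/v10.png

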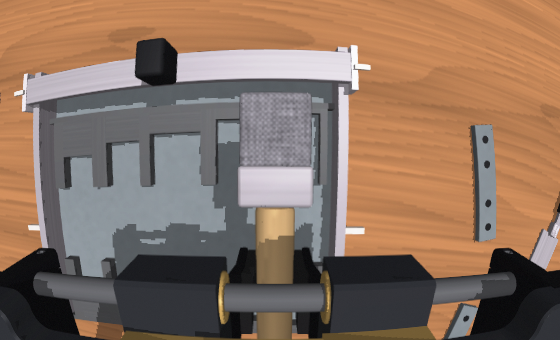

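Emit:
carry_out:
  steps:
    - [[0.3,-0.8,-1.5],0,0.95]
    - [[0.2,-0.6,-2.5],0,0.95]
    - [[0,0,-2],0,0.95]
    - [[0,0,0],0,0.95]
    - [[0,0,0],0,0.95]

```text
time: 22.4
position: [0.5629, 0.0201, 0.0806]
tool_rot: [0.749, -0.661, 0.033, -0.032]
ft_force: [0.1, 0.7, 0.1]
grip_width: 0.0192
```

Emit:
carry_out:
  steps:
    - [[-0.1,-0.6,0],-0.6,0.95]
    - [[0,0,0],0,0.95]
    - [[0,0,0],0,0.95]

```text
time: 22.7
position: [0.5628, 0.0152, 0.0829]
tool_rot: [0.746, -0.664, 0.035, -0.032]
ft_force: [0.5, 0.7, -1.0]
grip_width: 0.0189
```

```bash
python3 - <<'E'
from h import *
w=snap('wrist','w11.png');st()
ex=np.array([.9936,.1132,0]);ey=np.array([-.1132,.9936,0]);O=np.array([.5505,.112,0])
im=cv2.imread('pics/w11.png')
def pk(i,L,wf,wn):
    for y,x in ((-wf/2,L/2),(wf/2,L/2),(-wn/2,-L/2),(wn/2,-L/2),(-wf/2,.036),(wf/2,.036),(wn/2,-.036),(-wn/2,-.036)):
        u,v=proj(w,O+ex*x+ey*(y+(i-3)*.05)+[0,0,.017],True);cv2.circle(im,(int(u),int(v)),2,(0,0,255),-1)
pk(1,.192,.046,.030);pk(2,.182,.028,.046);pk(3,.162,.046,.026);pk(4,.152,.034,.046);pk(5,.132,.034,.034)
cv2.imwrite('pics/v11.png',cv2.resize(im[:330],None,fx=1.4,fy=1.4))
E
```

```text
TCP [0.563  0.0151 0.083 ] yaw -83.4 z [ 0.095  0.002 -0.995] F [ 0.7  0.3 -0.7] w 0.0194
```

View pics/v11.png

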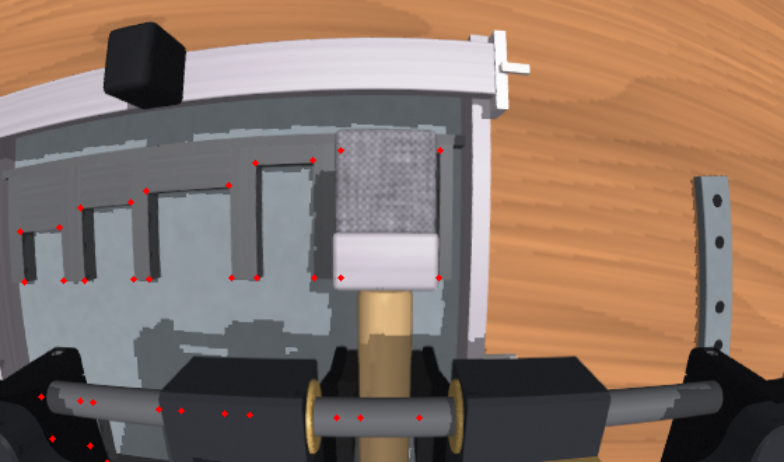

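Emit:
carry_out:
  steps:
    - [[-0.2,-0.3,-1],0,0.95]
    - [[0,0,-1.3],0,0.95]
    - [[0,0,-1.2],0,0.95]
    - [[0,0,0],0,0.95]
    - [[0,0,0],0,0.95]

```text
time: 23.25
position: [0.5607, 0.0115, 0.045]
tool_rot: [0.746, -0.665, 0.035, -0.033]
ft_force: [-0.2, 0.2, -0.1]
grip_width: 0.0192
```

Emit:
carry_out:
  steps:
    - [[0,0,-0.6],0,0.95]
    - [[0,0,-0.6],0,0.95]
    - [[0,0,-0.2],0,0.95]
    - [[0,0,0],0,0.95]
    - [[0,0,0],0,0.75]
    - [[0,0,0],0,0.65]
    - [[0,0,0],0,0.6]
    - [[0,0,0],0,0.6]

```text
time: 24.05
position: [0.5618, 0.0115, 0.0307]
tool_rot: [0.746, -0.664, 0.036, -0.033]
ft_force: [-0.1, -0.9, -0.1]
grip_width: 0.0327
```

Emit:
carry_out:
  steps:
    - [[0,0,2],0,0.6]
    - [[0,0,4],0,0.6]
    - [[0,0,4],0,0.4]
    - [[-0.8,-3,3],0,0.4]
    - [[-1,-4,2],0,0.4]
    - [[-1,-4,1],0,0.4]
    - [[-1,-4,1],0,0.4]
    - [[-1,-4,0],0,0.4]
    - [[0,-1,0],0,0.4]
    - [[0,0,0],0,0.4]

```text
time: 25.05
position: [0.5111, -0.195, 0.2089]
tool_rot: [0.747, -0.663, 0.039, -0.033]
ft_force: [0.1, -0.1, 0.2]
grip_width: 0.0521
```

```bash
cat >> h.py <<'E'
def tools(w,z=.006,vmax=255,amin=250,thr=75):
    h=cv2.cvtColor(w['pixels'],cv2.COLOR_RGB2HSV);m=cv2.inRange(h,(0,0,0),(180,thr,255));m[vmax:]=0
    m=cv2.morphologyEx(m,cv2.MORPH_OPEN,np.ones((3,3)))
    out=[]
    for k in cv2.findContours(m,cv2.RETR_EXTERNAL,cv2.CHAIN_APPROX_NONE)[0]:
        if cv2.contourArea(k)>amin:
            P=np.array([onz(w,*p[0],z,True)[:2] for p in k]).astype(np.float32)*1000
            r=cv2.minAreaRect(P);b=cv2.boxPoints(r);d=b[1]-b[0];e=b[2]-b[1]
            if np.linalg.norm(e)>np.linalg.norm(d): d=e
            x,y,ww,hh=cv2.boundingRect(k)
            print('px',(x,y,x+ww,y+hh),'mid',np.round(r[0],1),'size',np.sort(np.round(r[1],0)),'ang',np.degrees(np.arctan2(d[1],d[0])).round(1))
E
python3 - <<'E'
from h import *
w=snap('wrist','w12.png');st();tools(w)
E
```

```text
TCP [ 0.5109 -0.1942  0.2087] yaw -83.1 z [ 0.101 -0.003 -0.995] F [-0.7  1.  -0.6] w 0.0524
px (259, 232, 285, 255) mid [ 476.8 -198.2] size [24. 28.] ang -9.0
px (464, 154, 535, 240) mid [ 568.6 -493.2] size [115. 132.] ang -78.7
px (353, 65, 427, 205) mid [ 624.9 -321.2] size [ 38. 174.] ang -15.7
px (256, 57, 292, 166) mid [ 624.2 -182.4] size [ 24. 120.] ang 14.2
px (0, 15, 140, 248) mid [588.5  89. ] size [246. 292.] ang 4.8
```

Emit:
carry_out:
  steps:
    - [[2.5,0.3,-2],1.8,0.4]
    - [[3,0.3,-3],1.8,0.4]
    - [[3,0.3,-4],1.8,0.4]
    - [[2,0.2,-3],1.8,0.4]
    - [[0,0,-2],0,0.4]
    - [[0,0,0],0,0.4]
    - [[0,0,0],0,0.4]

```text
time: 25.8
position: [0.6197, -0.1682, 0.0623]
tool_rot: [0.793, -0.608, 0.034, -0.036]
ft_force: [0.2, 0.1, 0.1]
grip_width: 0.0523
```

```bash
python3 - <<'E'
from h import *
w=snap('wrist','w13.png');st();tools(w)
E
```

```text
TCP [ 0.6192 -0.168   0.0624] yaw -75.0 z [ 0.096  0.017 -0.995] F [ 0.1  0.7 -0.8] w 0.0526
px (483, 199, 529, 255) mid [ 681.3 -340.8] size [38. 48.] ang 3.0
px (279, 160, 320, 255) mid [ 652.6 -175.3] size [24. 61.] ang 14.2
px (0, 53, 99, 255) mid [639.1  22.2] size [107. 160.] ang 11.4
```

Emit:
carry_out:
  steps:
    - [[0.2,-0.9,0],-0.8,0.4]
    - [[0,-0.5,-0.5],0,0.4]
    - [[0,0,-1],0,0.4]
    - [[0,0,-1],0,0.4]
    - [[0,0,0],0,0.4]

```text
time: 26.35
position: [0.6228, -0.1846, 0.0408]
tool_rot: [0.788, -0.614, 0.037, -0.036]
ft_force: [-0.1, 1.4, -0.2]
grip_width: 0.0523
```

Emit:
carry_out:
  steps:
    - [[0,0.1,-1],0,0.4]
    - [[0,0,-0.6],0,0.5]
    - [[0,0,0],0,0.7]
    - [[0,0,0],0,0.95]
    - [[0,0,0],0,0.95]
    - [[0,0,0],0,0.95]
    - [[0,0,0],0,0.95]
    - [[0,0,0],0,0.95]
  squeeze: 30

```text
time: 27.15
position: [0.6222, -0.182, 0.0235]
tool_rot: [0.787, -0.614, 0.036, -0.037]
ft_force: [-0.0, 1.8, 0.2]
grip_width: 0.0238
```

Emit:
carry_out:
  steps:
    - [[0,0,2],0,0.95]
    - [[0,0,4],0,0.95]
    - [[0,0,4],0,0.95]
    - [[-0.7,3,2],-0.9,0.95]
    - [[-0.9,4,0],-0.9,0.95]
    - [[-0.9,4,0],-0.9,0.95]
    - [[-0.9,4,0],-0.9,0.95]
    - [[-0.9,4,0],-0.9,0.95]
    - [[-0.9,4,0],-0.9,0.95]
    - [[-0.9,4,0],-0.9,0.95]

```text
time: 28.15
position: [0.5608, 0.0854, 0.1461]
tool_rot: [0.747, -0.662, 0.044, -0.034]
ft_force: [0.9, 0.4, -0.5]
grip_width: 0.0233
```

Emit:
carry_out:
  steps:
    - [[-0.9,4,0],-0.7,0.95]
    - [[-0.9,3.5,0],-0.5,0.95]
    - [[-0.3,2,-1],0,0.95]
    - [[0,0,-2],0,0.95]
    - [[0,0,-2],0,0.95]
    - [[0,0,0],0,0.95]

```text
time: 28.75
position: [0.5367, 0.1895, 0.0949]
tool_rot: [0.743, -0.667, 0.045, -0.034]
ft_force: [0.3, 0.3, -1.7]
grip_width: 0.0232
```

Emit:
carry_out:
  steps:
    - [[0,1.5,-1],0,0.95]
    - [[0,0.6,-1.5],0,0.95]
    - [[0,0,-1],0,0.95]
    - [[0,0,0],0,0.95]
    - [[0,0,0],0,0.95]

```text
time: 29.25
position: [0.5386, 0.2093, 0.0592]
tool_rot: [0.743, -0.667, 0.047, -0.035]
ft_force: [-0.0, -0.2, -2.1]
grip_width: 0.0237
```

```bash
cat >> h.py <<'E'
EX=np.array([.9936,.1132,0]);EY=np.array([-.1132,.9936,0]);O=np.array([.5505,.112,.005])
def rel(p,i):
    d=np.array([p[0],p[1],0])-O-EY*(i-3)*.05;return np.round([d@EX,d@EY],4)
E
python3 - <<'E'
from h import *
w=snap('wrist','w14.png');st();T=robot.get_obs()['position'];print(rel(T,5))
E
```

```text
TCP [0.5386 0.2093 0.0593] yaw -83.9 z [ 0.115 -0.011 -0.993] F [-0.1  0.3 -1.7] w 0.0234
[-0.0008 -0.002 ]
```

Emit:
carry_out:
  steps:
    - [[-0.1,0.2,-1],0,0.95]
    - [[0,0,-1],0,0.95]
    - [[0,0,-0.7],0,0.95]
    - [[0,0,-0.3],0,0.95]
    - [[0,0,0],0,0.95]

```text
time: 29.8
position: [0.5388, 0.2107, 0.0285]
tool_rot: [0.742, -0.667, 0.048, -0.036]
ft_force: [-1.4, 0.8, 7.2]
grip_width: 0.0235
```

Emit:
carry_out:
  steps:
    - [[0,0,0],0,0.65]
    - [[0,0,0],0,0.6]
    - [[0,0,0],0,0.6]
    - [[0,0,2],0,0.6]
    - [[0,0,4],0,0.6]
    - [[0,0,4],0,0.6]
    - [[-1,-3.5,2],0,0.5]
    - [[-1,-4,1],0,0.4]
    - [[-1,-4,1],0,0.4]
    - [[-1,-4,0],0,0.4]

```text
time: 30.8
position: [0.5009, 0.056, 0.174]
tool_rot: [0.746, -0.663, 0.051, -0.039]
ft_force: [-0.1, -0.1, 0.7]
grip_width: 0.051
```

```bash
python3 - <<'E'
from h import *
c=snap('scene');w=snap('wrist','w15.png');st();tools(w)
# side & scene: spacer/boxes
E
```

```text
TCP [0.4993 0.0534 0.1728] yaw -83.8 z [ 0.124 -0.01  -0.992] F [0.6 0.3 0.2] w 0.0521
px (530, 140, 560, 223) mid [ 596.2 -309.6] size [ 40. 115.] ang -16.2
px (60, 0, 384, 255) mid [593.6 124.1] size [271. 362.] ang -83.2
```

Emit:
carry_out:
  steps:
    - [[2.2,1.3,-1.5],0,0.9]
    - [[2.6,1.4,-2],0,0.9]
    - [[2.6,1.4,-2.2],0,0.9]
    - [[2.2,1.3,-2],0,0.9]
    - [[1,0.5,-1],0,0.9]
    - [[0,0,0],0,0.9]
    - [[0,0,0],0,0.9]
    - [[0,0,0],0,0.9]

```text
time: 31.7
position: [0.607, 0.1161, 0.0832]
tool_rot: [0.742, -0.668, 0.049, -0.038]
ft_force: [0.4, -0.3, -1.0]
grip_width: 0.0096
```

Emit:
carry_out:
  steps:
    - [[2,0.4,-0.3],0,0.9]
    - [[2,0.4,-0.2],0,0.9]
    - [[1,0.1,0],0,0.9]
    - [[0.8,0.1,0],0,0.9]
    - [[0.8,0.1,0],0,0.9]
    - [[0.8,0.1,0],0,0.9]
    - [[0.8,0.1,0],0,0.9]

```text
time: 32.4
position: [0.6531, 0.1246, 0.0807]
tool_rot: [0.742, -0.67, 0.023, -0.009]
ft_force: [-11.2, -2.9, 8.7]
grip_width: 0.0089
```

Emit:
carry_out:
  steps:
    - [[0.8,0.1,0],0,0.9]
    - [[0.8,0.1,0],0,0.9]
    - [[0.8,0.1,0],0,0.9]
    - [[0.8,0.1,0],0,0.9]

```text
time: 32.8
position: [0.6538, 0.1246, 0.0813]
tool_rot: [0.742, -0.67, -0.001, 0.017]
ft_force: [-11.7, -1.5, 6.5]
grip_width: 0.009
```

Emit:
carry_out:
  steps:
    - [[-2,0,0],0,0.7]
    - [[-3,-0.5,3],0,0.4]
    - [[-2,-2.5,3],-2,0.4]
    - [[-0.5,-4.2,1],-3,0.4]
    - [[-0.5,-4.4,0.5],-3,0.4]
    - [[-0.5,-4.4,0.5],-3,0.4]
    - [[-0.5,-4.4,0],-3,0.4]
    - [[-0.5,-4.4,0],-3,0.4]
    - [[-0.5,-4.4,0],-2.5,0.4]
    - [[-0.5,-4.4,0],-2,0.4]

```text
time: 33.8
position: [0.5333, -0.2191, 0.1724]
tool_rot: [-0.601, 0.799, 0.004, -0.016]
ft_force: [1.2, 0.6, -0.7]
grip_width: 0.0522
```

Emit:
carry_out:
  steps:
    - [[0,-4,0],0,0.4]
    - [[0,-3,0],0,0.4]
    - [[0,0,0],0,0.4]
    - [[0,0,0],0,0.4]

```text
time: 34.2
position: [0.5285, -0.2991, 0.1759]
tool_rot: [-0.596, 0.803, 0.002, -0.016]
ft_force: [-0.6, -0.8, 0.2]
grip_width: 0.0521
```

```bash
python3 - <<'E'
from h import *
w=snap('wrist','w16.png');st();tools(w)
E
```

```text
TCP [ 0.5287 -0.2991  0.176 ] yaw -106.8 z [-0.028 -0.017 -0.999] F [0.3 0.  0.5] w 0.0524
px (298, 228, 323, 255) mid [ 474.5 -324. ] size [24. 30.] ang -12.5
px (0, 128, 60, 255) mid [613.5 -16.2] size [108. 170.] ang -31.9
px (384, 57, 486, 167) mid [ 569.2 -491. ] size [116. 125.] ang 75.8
px (247, 11, 287, 188) mid [ 623.8 -322.7] size [ 37. 171.] ang -16.4
```

Emit:
carry_out:
  steps:
    - [[2,-0.5,-2],0,0.4]
    - [[2.8,-0.7,-3],0,0.4]
    - [[2.8,-0.7,-3],0,0.4]
    - [[1.8,-0.4,-2],0,0.4]
    - [[0,0,-1],0,0.4]
    - [[0,0,0],0,0.4]
    - [[0,0,0],0,0.4]

```text
time: 34.95
position: [0.6236, -0.3103, 0.0655]
tool_rot: [-0.6, 0.8, 0.004, -0.017]
ft_force: [0.0, 0.6, 0.3]
grip_width: 0.0524
```

Emit:
carry_out:
  steps:
    - [[0.3,-0.9,0],0,0.4]
    - [[0,-0.3,-0.8],0,0.4]
    - [[0,0,-1.2],0,0.4]
    - [[0,0,-0.5],0,0.4]
    - [[0,0,0],0,0.4]

```text
time: 35.45
position: [0.626, -0.324, 0.0431]
tool_rot: [-0.6, 0.8, 0.002, -0.016]
ft_force: [-0.5, 0.4, -0.3]
grip_width: 0.0521
```

Emit:
carry_out:
  steps:
    - [[0.1,0,-1],0,0.4]
    - [[0,0,-0.7],0,0.6]
    - [[0,0,0],0,0.9]
    - [[0,0,0],0,0.95]
    - [[0,0,0],0,0.95]
    - [[0,0,0],0,0.95]
    - [[0,0,0],0,0.95]
    - [[0,0,0],0,0.95]
    - [[0,0,0],0,0.95]

```text
time: 36.35
position: [0.627, -0.3237, 0.0243]
tool_rot: [-0.6, 0.8, 0.002, -0.016]
ft_force: [0.5, 0.1, -1.1]
grip_width: 0.0173
```

Emit:
carry_out:
  steps:
    - [[0,0,2],0,0.95]
    - [[0,0,4],0,0.95]
    - [[0,0,4],2,0.95]
    - [[-0.6,3,2],3,0.95]
    - [[-0.7,4,0],3,0.95]
    - [[-0.7,4,0],3,0.95]
    - [[-0.7,4,0],3,0.95]
    - [[-0.7,4,0],3,0.95]
    - [[-0.7,4,0],2.5,0.95]
    - [[-0.7,4,0],2,0.95]

```text
time: 37.35
position: [0.5776, -0.0523, 0.1501]
tool_rot: [0.74, -0.673, 0.006, 0.015]
ft_force: [0.1, -0.9, -0.5]
grip_width: 0.0171
```

Emit:
carry_out:
  steps:
    - [[-0.8,4,0],1.5,0.95]
    - [[-0.8,3,0],0,0.95]
    - [[-0.3,1.5,-1],0,0.95]
    - [[0,0,-2],0,0.95]
    - [[0,0,-2],0,0.95]
    - [[0,0,0],0,0.95]
    - [[0,0,0],0,0.95]

```text
time: 38.05
position: [0.5559, 0.0436, 0.1019]
tool_rot: [0.752, -0.659, 0.007, 0.013]
ft_force: [0.2, -0.5, -0.6]
grip_width: 0.0168
```

Emit:
carry_out:
  steps:
    - [[0.2,1.4,-1],-1,0.95]
    - [[0,0.4,-1.5],0,0.95]
    - [[0,0,-1],0,0.95]
    - [[0,0,0],0,0.95]
    - [[0,0,0],0,0.95]

```text
time: 38.55
position: [0.5606, 0.06, 0.0682]
tool_rot: [0.746, -0.666, 0.01, 0.012]
ft_force: [-0.3, -0.5, -0.2]
grip_width: 0.017
```

```bash
python3 - <<'E'
from h import *
w=snap('wrist','w17.png');st();T=robot.get_obs()['position'];print(rel(T,2))
h=cv2.cvtColor(w['pixels'],cv2.COLOR_RGB2HSV)
# handle (black) columns in front of the fingers
g=cv2.cvtColor(w['pixels'],cv2.COLOR_RGB2GRAY)
for v in (150,165,180,195,210,225): print(v,np.where(g[v,200:350]<45)[0][[0,-1]]+200 if (g[v,200:350]<45).any() else None)
E
```

```text
TCP [0.5605 0.0599 0.0682] yaw -83.5 z [-0.001 -0.03  -1.   ] F [-0.6  0.3 -1.5] w 0.017
[ 0.004  -0.0029]
150 [255 292]
165 [255 291]
180 [256 291]
195 [256 291]
210 [257 291]
225 [257 291]
```

Emit:
carry_out:
  steps:
    - [[-0.1,0.35,-0.5],0,0.95]
    - [[0,0,-1],0,0.95]
    - [[0,0,-1],0,0.95]
    - [[0,0,0],0,0.95]
    - [[0,0,0],0,0.95]

```text
time: 39.1
position: [0.5599, 0.0629, 0.0417]
tool_rot: [0.746, -0.666, 0.01, 0.011]
ft_force: [0.5, 0.5, -1.7]
grip_width: 0.017
```

Emit:
carry_out:
  steps:
    - [[0,0,-0.6],0,0.95]
    - [[0,0,-0.6],0,0.95]
    - [[0,0,-0.2],0,0.95]
    - [[0,0,0],0,0.95]
    - [[0,0,0],0,0.75]
    - [[0,0,0],0,0.65]
    - [[0,0,0],0,0.62]
    - [[0,0,0],0,0.62]

```text
time: 39.9
position: [0.5609, 0.0628, 0.0286]
tool_rot: [0.746, -0.666, 0.011, 0.011]
ft_force: [-0.2, -0.2, 0.0]
grip_width: 0.0314
```

Emit:
carry_out:
  steps:
    - [[0,0,2],0,0.62]
    - [[0,0,4],0,0.5]
    - [[0,0,4],0,0.4]
    - [[-2,-3,2],-2,0.4]
    - [[-2.6,-3.8,1],-2.5,0.4]
    - [[-2.6,-3.8,1],-2.5,0.4]
    - [[-2.6,-3.8,1],-2.5,0.4]
    - [[-2.6,-3.8,1],-2.5,0.4]
    - [[-2.6,-3.8,0],-2,0.4]
    - [[-2,-3,0],-1.5,0.4]

```text
time: 40.9
position: [0.3881, -0.192, 0.1939]
tool_rot: [-0.649, 0.76, -0.014, -0.011]
ft_force: [0.2, 0.8, 0.0]
grip_width: 0.0525
```

Emit:
carry_out:
  steps:
    - [[0,0,0],0,0.4]
    - [[0,0,0],0,0.4]

```text
time: 41.1
position: [0.3861, -0.1957, 0.1942]
tool_rot: [-0.646, 0.763, -0.015, -0.011]
ft_force: [-0.1, 0.4, -0.1]
grip_width: 0.0524
```

```bash
python3 - <<'E'
from h import *
w=snap('wrist','w18.png');st();tools(w,vmax=262)
E
```

```text
TCP [ 0.3865 -0.1955  0.1942] yaw -99.4 z [ 0.002 -0.037 -0.999] F [0.4 0.  0. ] w 0.0524
px (376, 253, 463, 262) mid [ 286.7 -365.8] size [ 11. 124.] ang 77.1
px (86, 253, 174, 262) mid [349.8 -21.4] size [ 11. 116.] ang 82.2
px (492, 249, 527, 262) mid [ 254.7 -514.1] size [18. 77.] ang 75.9
px (22, 249, 57, 262) mid [370.2 114.2] size [17. 68.] ang 83.5
px (239, 100, 276, 235) mid [ 420.8 -188.6] size [ 38. 140.] ang -9.5
px (347, 86, 426, 213) mid [ 414.7 -335.1] size [ 35. 150.] ang 23.4
px (442, 0, 523, 60) mid [ 555.7 -495.1] size [ 78. 135.] ang -83.6
px (0, 0, 118, 211) mid [563.   37.8] size [196. 286.] ang -10.6
```

Emit:
carry_out:
  steps:
    - [[1,0.2,-2],0,0.4]
    - [[1.2,0.3,-3],0,0.4]
    - [[1,0.2,-3.5],0,0.4]
    - [[0,0,-3],0,0.4]
    - [[0,0,-0.8],0,0.4]
    - [[0,0,0],0,0.4]
    - [[0,0,0],0,0.4]

```text
time: 41.85
position: [0.426, -0.1816, 0.0684]
tool_rot: [-0.652, 0.758, -0.018, -0.01]
ft_force: [-0.1, -0.3, 0.4]
grip_width: 0.0524
```

Emit:
carry_out:
  steps:
    - [[-0.4,-0.6,0],-0.9,0.4]
    - [[0,0,-1],0,0.4]
    - [[0,0,-1.2],0,0.4]
    - [[0,0,0],0,0.4]

```text
time: 42.25
position: [0.4239, -0.1899, 0.0494]
tool_rot: [-0.646, 0.763, -0.023, -0.009]
ft_force: [-0.5, -0.7, -0.6]
grip_width: 0.0519
```

Emit:
carry_out:
  steps:
    - [[-0.3,0.1,-1],0,0.4]
    - [[0,0,-1],0,0.4]
    - [[0,0,-0.5],0,0.4]
    - [[0,0,0],0,0.6]

```text
time: 42.65
position: [0.4218, -0.1906, 0.0249]
tool_rot: [-0.645, 0.764, -0.025, -0.009]
ft_force: [0.2, 0.0, 0.6]
grip_width: 0.0488
```

Emit:
carry_out:
  steps:
    - [[0,0,-0.1],0,0.8]
    - [[0,0,0],0,0.95]
    - [[0,0,0],0,0.95]
    - [[0,0,0],0,0.95]
    - [[0,0,0],0,0.95]
    - [[0,0,0],0,0.95]
    - [[0,0,2],0,0.95]

```text
time: 43.35
position: [0.4213, -0.1901, 0.0431]
tool_rot: [-0.645, 0.764, -0.023, -0.009]
ft_force: [-0.4, 0.4, -1.4]
grip_width: 0.0232
```

Emit:
carry_out:
  steps:
    - [[0,0,3],0,0.95]
    - [[0,0,4],0,0.95]
    - [[1,2.8,3],2,0.95]
    - [[1.4,3.9,0],2,0.95]
    - [[1.4,4,0],2,0.95]
    - [[1.4,4,0],2,0.95]
    - [[1.4,4,0],2,0.95]
    - [[1.4,4,0],2,0.95]
    - [[1.4,4,0],2,0.95]
    - [[1.4,4,0],2,0.95]

```text
time: 44.35
position: [0.5313, 0.123, 0.1493]
tool_rot: [0.744, -0.667, 0.027, 0.004]
ft_force: [0.9, -0.5, -1.2]
grip_width: 0.0231
```

Emit:
carry_out:
  steps:
    - [[0.8,2.2,0],0,0.95]
    - [[0.4,1,-1],0,0.95]
    - [[0,0,-2],0,0.95]
    - [[0,0,-2],0,0.95]
    - [[0,0,0],0,0.95]
    - [[0,0,0],0,0.95]

```text
time: 44.95
position: [0.5421, 0.1607, 0.0952]
tool_rot: [0.747, -0.664, 0.027, 0.005]
ft_force: [0.5, 0.5, -1.0]
grip_width: 0.0233
```

Emit:
carry_out:
  steps:
    - [[0.3,0.1,-1.5],0,0.95]
    - [[0,0,-2],0,0.95]
    - [[0,0,0],0,0.95]
    - [[0,0,0],0,0.95]

```text
time: 45.35
position: [0.5471, 0.16, 0.0599]
tool_rot: [0.746, -0.665, 0.028, 0.003]
ft_force: [0.3, -0.2, -0.6]
grip_width: 0.0233
```

```bash
python3 - <<'E'
from h import *
w=snap('wrist','w19.png');st();T=robot.get_obs()['position'];print(rel(T,4))
im=cv2.imread('pics/w19.png')
for i,L in((1,.192),(2,.182),(3,.162),(4,.152),(5,.132)):
    for x in (L/2,.036):
        u,v=proj(w,O+EX*x+EY*(i-3)*.05,True);cv2.circle(im,(int(u),int(v)),2,(0,0,255),-1)
cv2.imwrite('pics/v19.png',cv2.resize(im[:330],None,fx=1.4,fy=1.4))
E
```

```text
TCP [0.5467 0.16   0.0599] yaw -83.5 z [ 0.037 -0.042 -0.998] F [-0.7 -0.8 -1. ] w 0.0235
[ 0.0017 -0.0019]
```

View pics/v19.png

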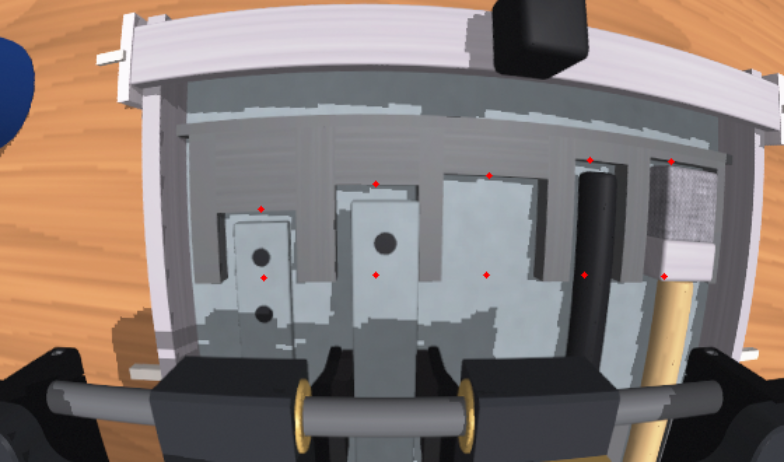

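Emit:
carry_out:
  steps:
    - [[-0.15,0.3,-0.6],0,0.95]
    - [[0,0,-0.8],0,0.95]
    - [[0,0,0],0,0.95]
    - [[0,0,0],0,0.95]

```text
time: 45.8
position: [0.5465, 0.1634, 0.0468]
tool_rot: [0.746, -0.665, 0.029, 0.002]
ft_force: [0.2, -0.7, -1.6]
grip_width: 0.0229
```

Emit:
carry_out:
  steps:
    - [[0,0,-0.7],0,0.95]
    - [[0,0,-0.7],0,0.95]
    - [[0,0,-0.4],0,0.95]
    - [[0,0,0],0,0.95]
    - [[0,0,0],0,0.65]
    - [[0,0,0],0,0.6]
    - [[0,0,0],0,0.58]
    - [[0,0,0],0,0.58]

```text
time: 46.6
position: [0.5477, 0.1636, 0.029]
tool_rot: [0.746, -0.665, 0.03, 0.001]
ft_force: [0.7, -0.0, -0.0]
grip_width: 0.0355
```

Emit:
carry_out:
  steps:
    - [[0,0,2],0,0.58]
    - [[0,0,4],0,0.5]
    - [[0,0,4],0,0.5]
    - [[-1.2,-3.5,3],2,0.5]
    - [[-1.6,-4.4,1],2,0.5]
    - [[-1.6,-4.4,1],2,0.5]
    - [[-1.6,-4.4,0],2,0.5]
    - [[-1.6,-4.4,0],2,0.5]
    - [[-1.6,-4.4,0],2,0.5]
    - [[-1.6,-4.4,0],2,0.5]

```text
time: 47.6
position: [0.4386, -0.1405, 0.1849]
tool_rot: [0.828, -0.559, 0.036, -0.004]
ft_force: [1.3, -1.0, -0.2]
grip_width: 0.0433
```

Emit:
carry_out:
  steps:
    - [[-1.6,-4.4,0],1.5,0.5]
    - [[-1.6,-4.4,0],1.5,0.5]
    - [[-1.6,-4.4,0],0,0.5]
    - [[-1,-3,0],0,0.5]
    - [[0,0,0],0,0.5]
    - [[0,0,0],0,0.5]

```text
time: 48.2
position: [0.3753, -0.316, 0.1857]
tool_rot: [0.84, -0.541, 0.039, -0.004]
ft_force: [-0.3, -0.3, 0.1]
grip_width: 0.0432
```

```bash
python3 - <<'E'
from h import *
w=snap('wrist','w20.png');st();tools(w,vmax=255)
E
```

```text
TCP [ 0.3757 -0.316   0.1858] yaw -65.5 z [ 0.069 -0.036 -0.997] F [ 0.5 -0.   0.4] w 0.0437
px (282, 108, 317, 253) mid [ 415.3 -336.5] size [ 34. 149.] ang 24.5
px (426, 68, 511, 165) mid [ 575.9 -490.7] size [115. 132.] ang -62.5
px (0, 0, 90, 44) mid [476.9  33.3] size [ 53. 155.] ang -81.5
```

Emit:
carry_out:
  steps:
    - [[1.1,-0.5,-2],-0.3,0.5]
    - [[1.2,-0.6,-3],0,0.5]
    - [[1.2,-0.6,-3.5],0,0.5]
    - [[0.3,-0.2,-2.5],0,0.5]
    - [[0,0,-0.6],0,0.5]
    - [[0,0,0],0,0.5]
    - [[0,0,0],0,0.5]

```text
time: 48.95
position: [0.4185, -0.3254, 0.0683]
tool_rot: [0.843, -0.537, 0.039, -0.004]
ft_force: [0.0, 0.5, -0.5]
grip_width: 0.0432
```

Emit:
carry_out:
  steps:
    - [[-0.4,-0.8,0],-1,0.5]
    - [[0,-0.2,-1],0,0.5]
    - [[0,0,-1.2],0,0.5]
    - [[0,0,0],0,0.5]

```text
time: 49.35
position: [0.4153, -0.3374, 0.0488]
tool_rot: [0.838, -0.545, 0.043, -0.002]
ft_force: [-0.1, -0.4, 0.4]
grip_width: 0.0434
```

Emit:
carry_out:
  steps:
    - [[-0.1,0.2,-1],0,0.5]
    - [[0,0,-1],0,0.5]
    - [[0,0,-0.5],0,0.6]
    - [[0,0,0],0,0.8]
    - [[0,0,0],0,0.95]
    - [[0,0,0],0,0.95]
    - [[0,0,0],0,0.95]
    - [[0,0,0],0,0.95]
    - [[0,0,0],0,0.95]

```text
time: 50.25
position: [0.4119, -0.3303, 0.0236]
tool_rot: [0.837, -0.546, 0.038, -0.005]
ft_force: [0.2, 1.4, 5.8]
grip_width: 0.0155
```

Emit:
carry_out:
  steps:
    - [[0,0,2],0,0.95]
    - [[0,0,4],0,0.95]
    - [[0,0,4],0,0.95]
    - [[1,3,2],-2,0.95]
    - [[1.3,4.1,0],-2,0.95]
    - [[1.3,4.1,0],-2,0.95]
    - [[1.3,4.1,0],-2,0.95]
    - [[1.3,4.1,0],-2,0.95]
    - [[1.3,4.1,0],-2,0.95]
    - [[1.3,4.1,0],-2,0.95]

```text
time: 51.25
position: [0.4996, -0.0514, 0.1414]
tool_rot: [0.757, -0.653, 0.036, -0.001]
ft_force: [1.6, -0.4, -2.3]
grip_width: 0.0153
```

Emit:
carry_out:
  steps:
    - [[1.3,4.1,0],-2,0.95]
    - [[1.3,4.1,0],-1,0.95]
    - [[1.3,3.5,0],0,0.95]
    - [[0.5,1.5,-1],0,0.95]
    - [[0,0,-2],0,0.95]
    - [[0,0,-2],0,0.95]
    - [[0,0,0],0,0.95]
    - [[0,0,0],0,0.95]

```text
time: 52.05
position: [0.543, 0.0942, 0.0835]
tool_rot: [0.742, -0.669, 0.032, 0.003]
ft_force: [0.0, 0.2, -0.4]
grip_width: 0.0154
```

Emit:
carry_out:
  steps:
    - [[0.5,1.4,-0.8],0.6,0.95]
    - [[0,0.4,-1],0,0.95]
    - [[0,0,0],0,0.95]
    - [[0,0,0],0,0.95]

```text
time: 52.45
position: [0.5497, 0.1133, 0.0655]
tool_rot: [0.746, -0.665, 0.033, 0.001]
ft_force: [1.1, 0.5, -0.7]
grip_width: 0.0151
```

```bash
python3 - <<'E'
from h import *
w=snap('wrist','w21.png');st();T=robot.get_obs()['position'];print(rel(T,3))
h=cv2.cvtColor(w['pixels'],cv2.COLOR_RGB2GRAY)
# spanner jaw / shank edges
for v in (120,140,160,180,200,220,235): 
    r=cv2.Sobel(h[v:v+1].astype(np.float32),-1,1,0,ksize=3)[0,225:330];print(v,np.where(np.abs(r)>120)[0]+225)
print(robot.get_obs()['position'],[np.round(proj(w,T+EX*d+[0,0,-.02],True)) for d in(.04,.075)])
E
```

```text
TCP [0.5494 0.1132 0.0655] yaw -83.5 z [ 0.047 -0.046 -0.998] F [-0.2 -0.2 -1.6] w 0.0154
[-0.0009  0.0013]
120 [234]
140 [232 233 235 236 242 243 258 259 260 261 288 290 291 292 293 307 308 309
 310 312 313]
160 [231 236 241 242 243 244 259 260 262 263 282 283 288 290 291 292 307 308
 309 310 311 312 313]
180 [228 229 236 241 242 243 244 306 307 308 309 311 312]
200 [239 240 259 260 261 262 289 290 329]
220 [240 241 259 260 261 262 288 289 329]
235 []
[0.54943211 0.11318471 0.06545829] [array([274., 199.]), array([274., 130.])]
```

Emit:
carry_out:
  steps:
    - [[0,0,-0.8],0,0.95]
    - [[0,0,-1],0,0.95]
    - [[0,0,-0.3],0,0.95]
    - [[0,0,0],0,0.95]

```text
time: 52.9
position: [0.5497, 0.1126, 0.0434]
tool_rot: [0.746, -0.666, 0.034, 0.001]
ft_force: [0.2, 0.2, -1.6]
grip_width: 0.0153
```

Emit:
carry_out:
  steps:
    - [[0,0,-0.7],0,0.95]
    - [[0,0,-0.6],0,0.95]
    - [[0,0,-0.2],0,0.95]
    - [[0,0,0],0,0.95]
    - [[0,0,0],0,0.75]
    - [[0,0,0],0,0.65]
    - [[0,0,0],0,0.65]
    - [[0,0,0],0,0.65]

```text
time: 53.7
position: [0.5511, 0.1125, 0.0289]
tool_rot: [0.745, -0.666, 0.035, 0.0]
ft_force: [-0.9, 0.5, 0.0]
grip_width: 0.0294
```

Lift away and look down at the whole tray.

Emit:
carry_out:
  steps:
    - [[0,0,2],0,0.65]
    - [[0,0,4],0,0.6]
    - [[-2,0,4],0,0.5]
    - [[-4,0,3],0,0.5]
    - [[-4,0,3],0,0.5]
    - [[-3,0,3],0,0.5]
    - [[0,0,0],0,0.5]
    - [[0,0,0],0,0.5]

```text
time: 54.5
position: [0.4175, 0.1119, 0.2238]
tool_rot: [0.745, -0.666, 0.036, -0.001]
ft_force: [0.7, 0.6, 0.2]
grip_width: 0.0434
```

```bash
python3 - <<'E'
from h import *
w=snap('wrist','w22.png');st();im=cv2.imread('pics/w22.png')
for i,L,z in((1,.180,.015),(2,.170,.012),(3,.150,.013),(4,.140,.013),(5,.120,.013)):
    for x in (L/2,-L/2):
        u,v=proj(w,O+EX*x+EY*(i-3)*.05+[0,0,z-.005],True);cv2.circle(im,(int(u),int(v)),1,(0,0,255),-1)
us=[proj(w,O+EX*x+EY*y,True) for x in(-.11,.16) for y in(-.15,.15)]
us=np.array(us);x0,y0=np.maximum(us.min(0).astype(int),0);x1,y1=us.max(0).astype(int);print(x0,y0,x1,y1)
c=im[y0:y1,x0:x1];f=min(800/c.shape[1],600/c.shape[0]);cv2.imwrite('pics/v22.png',cv2.resize(c,None,fx=f,fy=f,interpolation=cv2.INTER_CUBIC))
E
```

```text
TCP [0.4174 0.1119 0.2235] yaw -83.7 z [ 0.054 -0.046 -0.997] F [ 0.3 -0.6  0.9] w 0.0433
148 0 401 185
```

View pics/v22.png

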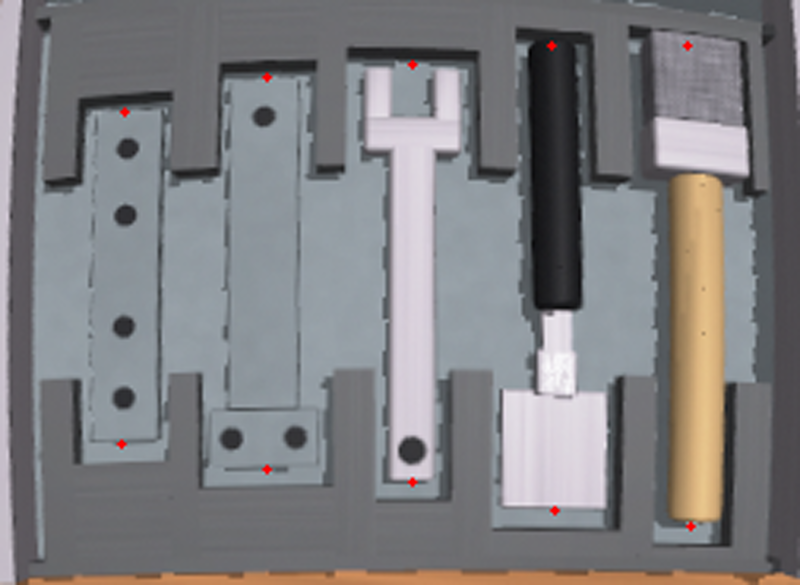

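All five are seated with their heads in the wide ends. Checking the brush's numbers, since it sits nearest a wall.

```bash
python3 - <<'E'
from h import *
w=snap('wrist');f=3.162
q=lambda x,y,z,i:print(i,rel(onz(w,148+x/f,y/f,z,True),i))
q(694,31,.025,1);q(694,520,.015,1);q(696,350,.025,1)
q(553,42,.014,2);q(553,507,.009,2);q(556,200,.023,2)
q(412,482,.013,3);q(414,66,.013,3);q(265,77,.013,4);q(265,468,.013,4);q(126,108,.013,5);q(124,441,.013,5)
E
```

```text
1 [0.0914 0.0007]
1 [-0.0878 -0.0003]
1 [-0.0279  0.0035]
2 [ 0.0857 -0.    ]
2 [-0.0844  0.0004]
2 [0.0223 0.0022]
3 [-0.0757  0.0004]
3 [ 0.0738 -0.0008]
4 [0.0698 0.0009]
4 [-0.0703  0.0006]
5 [ 0.0608 -0.0002]
5 [-0.0594 -0.0004]
```

Emit:
carry_out:
  steps:
    - [[3,0.1,-0.5],0,0.5]
    - [[4,0.2,-1],0,0.5]
    - [[4,0.2,-1],0,0.5]
    - [[4,0.2,-1],0,0.5]
    - [[4,0.2,-1],0,0.5]
    - [[4,0.2,-1],0,0.5]
    - [[2,0.2,-1],0,0.5]
    - [[0,0,0],0,0.5]
    - [[0,0,0],0,0.5]

```text
time: 55.5
position: [0.6807, 0.1231, 0.1355]
tool_rot: [0.744, -0.667, 0.029, 0.006]
ft_force: [0.5, 0.2, -0.2]
grip_width: 0.0434
```

Emit:
carry_out:
  steps:
    - [[0,0.5,-1.5],0,0.5]
    - [[0,0,-2],0,0.5]
    - [[0,0,-1.5],0,0.5]
    - [[0,0,0],0,0.5]
    - [[0,0,0],0,0.5]

```text
time: 56.0
position: [0.6756, 0.1292, 0.0806]
tool_rot: [0.745, -0.667, 0.026, 0.009]
ft_force: [-0.5, 0.3, 0.9]
grip_width: 0.0436
```

Emit:
carry_out:
  steps:
    - [[0.3,-0.2,-0.4],0,0.6]
    - [[0,0,0],0,0.8]
    - [[0,0,0],0,0.9]
    - [[0,0,0],0,0.9]
    - [[0,0,0],0,0.9]
    - [[0,0,0],0,0.9]
    - [[0,0,0],0,0.9]
    - [[0,0,0],0,0.9]
  squeeze: 15

```text
time: 56.8
position: [0.6798, 0.1263, 0.0786]
tool_rot: [0.744, -0.667, 0.027, 0.007]
ft_force: [0.3, -1.7, -1.8]
grip_width: 0.0227
```

Emit:
carry_out:
  steps:
    - [[-1.5,-0.17,0],0,0.9]
    - [[-2.5,-0.28,0],0,0.9]
    - [[-2.5,-0.28,0],0,0.9]
    - [[-2.5,-0.28,0],0,0.9]
    - [[-1.5,-0.17,0],0,0.9]
    - [[0,0,0],0,0.9]
    - [[0,0,0],0,0.9]
    - [[0,0,0],0,0.9]

```text
time: 57.6
position: [0.5766, 0.1149, 0.0786]
tool_rot: [0.745, -0.666, 0.031, 0.004]
ft_force: [-1.0, -2.2, -1.7]
grip_width: 0.0226
```

Emit:
carry_out:
  steps:
    - [[-1.2,-0.14,0],0,0.9]
    - [[-0.9,-0.1,0],0,0.9]
    - [[0,0,0],0,0.9]
    - [[0,0,0],0,0.9]

```text
time: 58.0
position: [0.5597, 0.1131, 0.0786]
tool_rot: [0.745, -0.666, 0.033, 0.001]
ft_force: [0.5, -1.4, -2.1]
grip_width: 0.0227
```

```bash
python3 - <<'E'
from h import *
st();o=robot.get_obs()['position'];print(((o-[.6798,.1263,0])@EX))
E
```

```text
TCP [0.5597 0.1131 0.0786] yaw -83.7 z [ 0.047 -0.046 -0.998] F [ 0.5 -1.4 -2.1] w 0.0227
-0.12082984896367169
```

Emit:
carry_out:
  steps:
    - [[-0.9,-0.1,0],0,0.9]
    - [[0,0,0],0,0.9]
    - [[0,0,0],0,0.9]

```text
time: 58.3
position: [0.5515, 0.1122, 0.0786]
tool_rot: [0.745, -0.666, 0.033, 0.001]
ft_force: [1.8, -1.2, -4.2]
grip_width: 0.0225
```

```bash
python3 - <<'E'
from h import *
st();o=robot.get_obs()['position'];print(((o-[.6798,.1263,0])@EX))
w=snap('wrist','w23.png');h=cv2.cvtColor(w['pixels'],cv2.COLOR_RGB2HSV);m=cv2.inRange(h,(0,0,215),(180,25,255))
for k in cv2.findContours(m,cv2.RETR_EXTERNAL,cv2.CHAIN_APPROX_NONE)[0]:
    if cv2.contourArea(k)>4 and k[:,0,1].max()<300: 
        x,y,a,b=cv2.boundingRect(k);p=onz(w,x+a/2,y+b/2,.036,True);print((x,y,x+a,y+b),rel(p,3))
E
```

```text
TCP [0.5515 0.1122 0.0786] yaw -83.7 z [ 0.049 -0.045 -0.998] F [ 1.8 -1.2 -4.2] w 0.0225
-0.1290692426194517
(59, 258, 71, 270) [-0.0056  0.1436]
(58, 252, 70, 257) [0.0014 0.1428]
(212, 251, 221, 254) [0.0042 0.0338]
(56, 247, 67, 250) [0.0057 0.144 ]
(55, 243, 66, 246) [0.0086 0.1443]
(47, 233, 55, 249) [0.0109 0.1524]
(372, 227, 493, 275) [ 0.0003 -0.1086]
(400, 166, 442, 192) [ 0.0489 -0.0939]
(247, 135, 296, 222) [0.0485 0.0002]
(464, 38, 481, 232) [ 0.0798 -0.1338]
(53, 34, 71, 238) [0.0805 0.1332]
```

Emit:
carry_out:
  steps:
    - [[0,0,0],0,0.7]
    - [[0,0,0],0,0.5]
    - [[0,0,0],0,0.5]
    - [[0,0,0],0,0.5]
    - [[0,0,2],0,0.5]
    - [[0,0,4],0,0.5]
    - [[-3,0,4],0,0.5]
    - [[-4,0,3],0,0.5]
    - [[-4,0,3],0,0.5]
    - [[-3,0,3],0,0.5]

```text
time: 59.35
position: [0.4121, 0.1121, 0.2722]
tool_rot: [0.744, -0.667, 0.034, -0.001]
ft_force: [0.7, -0.1, 0.9]
grip_width: 0.0436
```

Emit:
carry_out:
  steps:
    - [[0,0,0],0,0.5]
    - [[0,0,0],0,0.5]

```text
time: 59.55
position: [0.4099, 0.1126, 0.2764]
tool_rot: [0.744, -0.667, 0.037, -0.004]
ft_force: [-0.1, -0.5, 0.3]
grip_width: 0.0434
```

```bash
python3 - <<'E'
from h import *
w=snap('wrist','w24.png');st();c=snap('scene','s24.png')
h=cv2.cvtColor(w['pixels'],cv2.COLOR_RGB2HSV);m=cv2.inRange(h,(0,0,130),(180,45,255))
# bar's edges: columns across y' -0.1..0.1 -> find vertical extents along EX on z=.046
for y in(-.12,-.075,-.025,.025,.075,.12):
    xs=np.arange(-.05,.05,.0005)
    P=[proj(w,O+EX*x+EY*y+[0,0,.041],True) for x in xs]
    g=np.array([w['pixels'][int(round(v)),int(round(u))].astype(int).sum()/3 for u,v in P]);d=np.abs(np.diff(cv2.GaussianBlur(g.reshape(-1,1),(1,9),2)[:,0]))
    i=np.argsort(d)[::-1];s=[i[0]]
    for k in i:
        if all(abs(k-t)>8 for t in s): s.append(k)
        if len(s)==4:break
    print(y,np.sort(xs[s]).round(4))
b=cv2.imread('pics/w24.png')
u0=proj(w,O+EY*.155,True);u1=proj(w,O-EY*.155,True)
print(u0,u1)
A=b[int(u0[1])-35:int(u0[1])+35,int(u0[0])-25:int(u0[0])+30];B=b[int(u1[1])-35:int(u1[1])+35,int(u1[0])-30:int(u1[0])+25]
cv2.imwrite('pics/v24.png',cv2.resize(np.hstack([A,B]),None,fx=7,fy=7,interpolation=cv2.INTER_CUBIC))
E
```

```text
TCP [0.4099 0.1126 0.2761] yaw -83.8 z [ 0.059 -0.044 -0.997] F [-0.3 -0.2  0.1] w 0.0435
-0.12 [-0.0115 -0.005   0.0125  0.0465]
-0.075 [-0.0235 -0.0105  0.0125  0.0235]
-0.025 [-0.046  -0.0235 -0.011   0.024 ]
0.025 [-0.03   -0.0105  0.013   0.025 ]
0.075 [-0.022  -0.0105  0.0125  0.025 ]
0.12 [-0.0225 -0.0105  0.013   0.024 ]
(np.float64(157.00867654538263), np.float64(92.57613585872645)) (np.float64(391.76923540009744), np.float64(93.47555261786752))
```

```bash
python3 - <<'E'
from h import *
w=snap('wrist')
for y in(.148,.152,.156,-.148,-.152,-.156):
    xs=np.arange(-.03,.03,.001);L=''
    for x in xs:
        u,v=proj(w,O+EX*x+EY*y+[0,0,.031],True);p=w['pixels'][int(round(v)),int(round(u))].astype(int)
        L+='#' if p.max()-p.min()<40 and p.mean()>150 else '.'
    print(y,L)
c=snap('scene');h=cv2.inRange(cv2.cvtColor(c['pixels'],cv2.COLOR_RGB2HSV),(18,110,110),(32,255,255))
for k in cv2.findContours(h,cv2.RETR_EXTERNAL,cv2.CHAIN_APPROX_NONE)[0]:
    if cv2.contourArea(k)>8: print(k.mean((0,1)),onz(c,*k.mean((0,1)),.015))
E
```

```text
0.148 ...............######################################.......
0.152 ............................#########......#..#.............
0.156 ............................#########.......................
-0.148 ..............################..###################.........
-0.152 ..........................##########################........
-0.156 ..........................#########.........................
[405.6875  242.46875] [0.33038253 0.30729756 0.015     ]
[399.09677419 235.19354839] [0.32172579 0.27860843 0.015     ]
```

```bash
python3 - <<'E'
from h import *
st();print(robot.hand_in())
E
```

```text
TCP [0.4105 0.1124 0.2746] yaw -83.8 z [ 0.056 -0.044 -0.997] F [ 0.8  0.2 -0.7] w 0.0435
the job is handed in; nothing more can be done
None
```

The job is done and handed in at about 60 s of the 210 s allowed; the hand-in gives no verdict.

- **Bar:** I pushed it to the far stop until it would go no further. After filling the tray I slid it back 129 mm, against a nominal 130 mm. Its edges then measured about 1 mm off the marks, and the pointer and rail ticks lined up to within a few mm.
- **Spacers:** both are in the scrap box, confirmed by the last scene picture.
- **Tools:** all five were on the bench. Each lies flat in its own pocket with its head in the wide end. I checked this close up before the bar went back; ends and centres were within about 2 mm of nominal, apart from one reading of 3.5 mm across on the brush handle.
- **Bottle and pulley:** I did not touch either.

- **Disagreements between checks:** the first high wrist-camera view disagreed with the other two cameras by about 1 cm, so I used close views and where the gripper closed on the bar's block instead. The ticks-based estimate of the parking slide was 122 mm, so I relied on the stop itself.
- **Not checked:** I viewed 16 pictures, so the last enlargement of the marks was refused and that alignment was checked by numbers only. I did not re-measure the tools after the bar went back over them.

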